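# Hang the forceps rack on its keyhole stud

### The arm

A 7-joint arm with a two-finger parallel gripper is mounted at the origin on the work surface. World frame = base frame: x ahead of the robot, y to its left, z up, the work surface at z = 0. Lengths are in m, angles in rad, forces in N, time in s.
With the tool pointing down it reaches from about 0.4 to 0.875 m from the base axis. Payload 4.4 kg.
Tool frame: the origin (TCP) lies at the very end of the fingers, on their centre line; the grasp point (between the pads) lies 19 mm behind it; y points along the fingers, x is the direction in which the jaws open and shut, and the axes are right-handed (so a half turn about y gives the same grasp; the last joint's range is limited). The gripper opens to 85 mm and grips with 20 to 120 N. Pads are 22 mm wide; open, the fingers measure 114 mm over their backs; the gripper's body (76 mm by 85 mm) begins 54 mm behind the grasp point. The pads swing forward as they close: fully open they stand 13 mm farther back than shut.
Start: joints at [1.076, 0.628, 0.038, 1.517, -0.027, 0.996, -0.02], TCP at [0.27, -0.591, 0.206] pointing down, gripper open.
Joint ranges: [-3.06, 3.06], [-0.37, 2.12], [-1.25, 1.32], [0.18, 2.47], [-1.1, 4.24], [0.23, 1.98], [-2.94, 2.94]. Speed limits (rad/s): [2.57, 2.57, 3.14, 3.14, 3.14, 3.14, 3.14].

### API

Orientations are given as [roll, pitch, yaw] about the fixed x, y, z axes, in that order (R = Rz(yaw) Ry(pitch) Rx(roll)).
In Python, from bench import bot, vision, job gives the robot as it stands.
- The arm moves only by the shell command python3 -m creep 'ROWS' [FORCE]. ROWS is text: rows parted by semicolons, each of 7 numbers parted by spaces: the shift along the world's x, y, z as a fraction of full scale, then the turn, a rotation vector about the world's x, y, z as a fraction of full scale, then the opening in per cent of the stroke, from 0 (shut) to 100 (fully open). In form: x y z wx wy wz claw; .... A call has 1 to 20 rows; each row shifts and turns the commanded pose from where the row before left it; what a row does not reach is not made up. Full scale, the value 1, is 0.15 m for a shift and 45 degrees for a turn. A row lasts 1/10 s, in which the tool goes at most 50 mm and 8.59 degrees, less where a joint would pass 70% of its speed; a pose out of reach is approached as far as the arm can. A call with a number of a shift or a turn outside -1 to 1 is refused whole. A call with a gripper value outside its range is refused whole. The fingers move at their own pace and stop on an object; FORCE is the grip in N (left out, the last holds). Time passes only in rows, so rows that do not move let the fingers close. It gives the time, the measured TCP pose, the force and the opening at its end, in the units of the state.
- bot.get_state(): the state, without advancing time (a new reading comes with each control period).
- vision.get_image(name): name is "side" or "top"; returns a dict with "pixels" (420x560x3 uint8, red, green, blue), "fx", "fy", "cx", "cy" (pixels), "k1" (the pictures are not rectified: a ray, as slopes to the right and down, at radius r is drawn at 1 + k1 r^2 times it, then the intrinsics apply), "pose" (4x4, takes a point from camera to world coordinates). Camera axes: x right, y up, looking along -z (the intrinsics and any distortion apply to the point x, -y, -z); pixel columns grow to the right and rows downward; lengths in m; the calibration is good to about 2 mm. A picture is of the moment at which its call begins. There is no depth.
- job.close_job(): hands the job in, once; it reports no verdict.
The state is a dict: "time_s": time; "joints": joint angles; "dq": joint speeds; "effort": joint torques, N m; "ee_pos": TCP position; "ee_rot": TCP orientation; "ft_force": force on the tool from outside, world axes, zero at the start; "wrist_torque": the same for the moment, N m; "width": finger opening in m.
Only numpy, scipy, OpenCV 4.12 (cv2) and the standard library are available. Lean on these libraries where they do the work, as an engineer would, in place of code of your own. Each camera call takes 0.05 s, during which the arm holds its last target. There are 200 camera calls.

### The job

Take the steel forceps rack out of its white stand by the blue grip and hang it on the white panel: gently press the large round end of its keyhole over the brass stud until the plate is against the panel, then, still holding it, slide it straight down until the stud is at the top of the narrow slot, and only then let go so that it hangs upright. The stud can sit anywhere along the panel's short black slot, so find it by feel or sight; use only light force (about 10 N is plenty) and leave everything else on the bench where it is.

Things in the scene. Friction and masses are not known exactly. Their poses are not given: they have to be found in the camera images.
- rack_grip (a point): centre of the blue grip block on top of the loose steel forceps rack. Block: 24 mm wide along y, 16 mm thick along x, 56 mm tall (28 mm above and below this point); grasp it across either width. Rack axes: z up, y along the plate's width, x from the plate's front (the side with the ledge) to its flat back
- rack: the rack, one rigid piece of 0.2 to 0.33 kg: upright plate 80 mm wide (y), 100 mm tall, 4 mm thick, blue grip on its top edge, a 24 mm deep ledge on its front (-x) 32 to 42 mm above its lower edge. Keyhole through its middle: round 15 mm hole, 8 mm wide slot going up from it. Origin: middle of the lower edge, 128 mm below rack_grip; same axes
- rack_hole (a point): centre of the keyhole's round 15 mm hole, on the flat back of the plate: 78 mm below rack_grip, 2 mm from it towards +x; axes as rack_grip
- rack_seat (a point): where the centre of the stud's neck lies when locked: in the narrow slot, on the plate's flat back, 18 mm above rack_hole and 3 mm under the slot's closed upper end; axes as rack_grip
- stand: fixed white plastic stand, 90 x 110 mm, 26 mm tall. The rack stands loosely in its 5 mm wide, 18 mm deep slot: lift it straight up at least 20 mm to free it. Origin: centre of its underside
- panel: fixed white panel 160 mm wide, 12 mm thick, top 130 mm above the table, on a grey foot 12 mm tall that reaches 30 mm out in front. Origin on the table under the middle of its front face. Axes: z up, y along the panel, x INTO the panel, so the free front side is -x and the rack's back goes against it with both frames' axes parallel. Hung, the rack's lower edge is 42 mm above the table
- stud_mid (a point): middle of the 32 mm long black level slot on the panel's front face, 110 mm above the table; axes as the panel. The brass stud is at this height, up to 10 mm to either side (not measured, it stays there). Neck 6 mm thick; head 12 mm across, 6 to 10 mm from the panel, bevelled to 8 mm at its tip. Sprung: sinks up to 9 mm into the panel (1.8 N + 0.6 N per mm), springs out when free
- weight_large: bystander, not to be moved: steel knob weight, 38 mm diameter, 62 mm tall; origin at its underside
- weight_small: bystander, not to be moved: steel knob weight, 24 mm diameter, 40 mm tall; origin at its underside
- beaker: bystander, not to be moved: glass beaker, 64 mm diameter, 75 mm tall; origin at its underside
- jar: bystander, not to be moved: amber jar with white cap, 60 mm diameter, 70 mm tall; origin at its underside
- brush: bystander, not to be moved: small brush lying flat, 160 mm long; origin at its underside
- forceps: bystander, not to be moved: steel forceps lying flat, 130 mm long; origin at its underside
Mind the look-alikes: they are no part of the job. What is shaped like the rack but green or turquoise is not meant.

How it is judged:
On the way, in this order (a step that is already met when the one before it is completed fails the run):
1. the keyhole's round hole is at the stud's height with the plate pressed against the panel (z of rack_hole in the frame of stud_mid between -0.006 and 0.006 m and x of rack_hole in the frame of stud_mid between -0.004 and 0.003 m and y of rack_hole in the frame of stud_mid between -0.015 and 0.015 m), for 0.05 s.
2. still held in the fingers, the rack has been slid down until the stud is at the top of the narrow slot (z of rack_seat in the frame of stud_mid between -0.0045 and 0.0045 m and x of rack_seat in the frame of stud_mid between -0.0045 and 0.003 m and contact force between the fingers and rack above 1 N), for 0.1 s.
At the end, for the whole second after the job is handed in: The rack hangs on the stud by the narrow slot, let go and at rest: its seat point at the stud's height within 4.5 mm, its back within 4.5 mm of the panel's face, within 15 mm sideways of the black slot's middle, upright within 0.12 rad (7 degrees) (z of rack_seat in the frame of stud_mid between -0.0045 and 0.0045 m and x of rack_seat in the frame of stud_mid between -0.0045 and 0.003 m and y of rack_seat in the frame of stud_mid between -0.015 and 0.015 m and angle between rack_grip's own z axis and vertical below 0.12 rad and linear speed of rack below 0.02 m/s); the robot touches nothing.
It fails at once if the held rack is pressed against the panel or its stud with more than 25 N (contact force between rack and panel above 25 N and contact force between the fingers and rack above 3 N).
It fails at once if something else on the bench is pushed more than 20 mm out of place (distance of any of weight_large, weight_small, beaker, jar, brush, forceps from where it was at the start of the episode above 0.02 m).
It also fails if it takes over 70 s, if anything falls off the work surface, if the arm or the gripper's body presses on something with over 40 N, if the wrist force passes 120 N, or if a joint passes its speed limit or range.

## Working session

There is one attempt and no reset: what is moved stays moved. The work goes in short steps, Python scripts to look and compute and a shell command to move; the robot and the scene stay as the last step left them, time stands still between calls to the robot, and variables do not carry over. Pictures are saved under pics/ and viewed, about 8 in all and at most 12, crops included, and the job is handed in when it is done.

```bash
ls; mkdir -p pics; cat > h.py <<'E'
import numpy as np, cv2
from bench import bot, vision, job
def grab(n,f):
    im=vision.get_image(n); cv2.imwrite(f'pics/{f}.png',im['pixels'][:,:,::-1])
    np.savez(f'pics/{f}.npz',**{k:np.array(v) for k,v in im.items()}); return im
def load(f): return dict(np.load(f'pics/{f}.npz'))
def proj(im,P):
    P=np.atleast_2d(P); T=np.linalg.inv(im['pose']); c=P@T[:3,:3].T+T[:3,3]
    s=np.c_[c[:,0],-c[:,1]]/(-c[:,2:]); r2=(s**2).sum(1,keepdims=True); s=s*(1+im['k1']*r2)
    return np.c_[im['fx']*s[:,0]+im['cx'],im['fy']*s[:,1]+im['cy']]
def ray(im,uv):
    d=np.array([(uv[0]-im['cx'])/im['fx'],(uv[1]-im['cy'])/im['fy']]); s=d.copy()
    for _ in range(20): s=d/(1+im['k1']*(s@s))
    v=im['pose'][:3,:3]@np.array([s[0],-s[1],-1]); return im['pose'][:3,3],v/np.linalg.norm(v)
def atz(im,uv,z):
    o,v=ray(im,uv); return o+v*(z-o[2])/v[2]
def tri(a,ua,b,ub):
    A=0;B=0
    for im,u in((a,ua),(b,ub)):
        o,v=ray(im,u); M=np.eye(3)-np.outer(v,v); A=A+M; B=B+M@o
    return np.linalg.solve(A,B)
E
python3 - <<'E'
from h import *
a=grab('side','s0');b=grab('top','t0')
for i in(a,b): print(i['pose'].round(3).tolist(),i['fx'],i['k1'])
s=bot.get_state();print(s['ee_pos'],s['ee_rot'],s['width'],s['ft_force'],s['time_s'])
E
```

```text
pics
[[0.998, 0.035, -0.049, 0.462], [-0.06, 0.571, -0.819, -0.579], [-0.001, 0.82, 0.572, 0.595], [0.0, 0.0, 0.0, 1.0]] 402.20689650604044 -0.06602408095195321
[[0.001, 0.992, -0.124, 0.37], [-1.0, -0.0, -0.015, 0.085], [-0.015, 0.124, 0.992, 1.055], [0.0, 0.0, 0.0, 1.0]] 437.8839549706309 -0.11353941632366006
[ 0.27001209 -0.59058961  0.20505899] [-1.57085347  0.00175034 -1.14197726] 0.08539042779756392 [-0.27364275 -0.24931942  0.10392507] 0.1
```

View pics/s0.png

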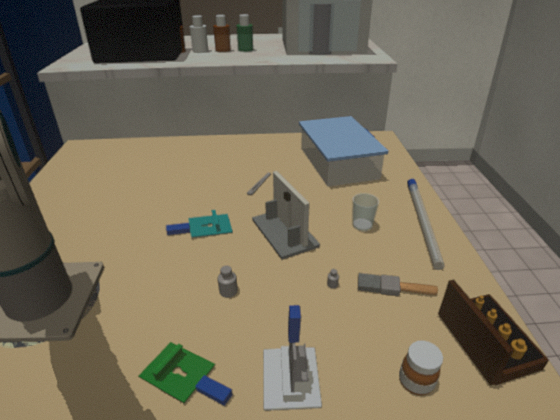

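View pics/t0.png

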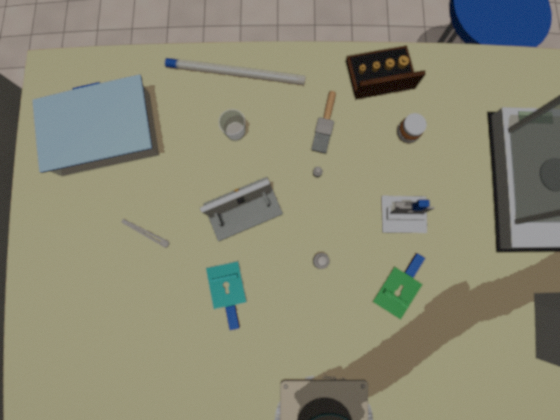

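The side view shows the upright steel rack with its blue grip at about (294,322), in the white stand at about (291,375). The panel is at about (290,210). There are two look-alikes lying flat: green at (185,372) and turquoise at (205,227). In the top view the stand is at (405,214), the panel at (240,200), green at (400,290) and turquoise at (228,290). Only the upright steel one in the white stand fits the description. I'll enlarge it to confirm.

```bash
python3 - <<'E'
import cv2,numpy as np
s=cv2.imread('pics/s0.png');t=cv2.imread('pics/t0.png')
def c(i,x,y,w=80,h=60*1): return cv2.resize(i[y:y+75,x:x+100],(400,300),interpolation=cv2.INTER_CUBIC)
A=cv2.resize(s[295:420,240:340],(400,500)[:2],interpolation=3)
out=np.zeros((600,800,3),np.uint8)
out[:500,:400]=A
out[:300,400:]=c(t,365,180); out[300:,400:]=c(t,195,170)
cv2.imwrite('pics/c1.png',out)
cv2.imwrite('pics/c2.png',cv2.resize(s[165:260,245:345],(800,760),interpolation=3)[:600])
E
```

```text
(no output)
```

View pics/c1.png

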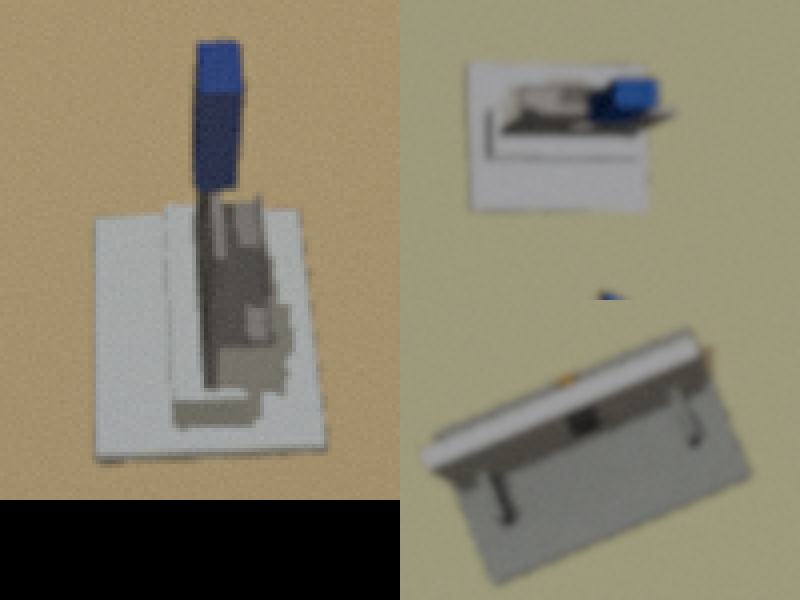

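View pics/c2.png

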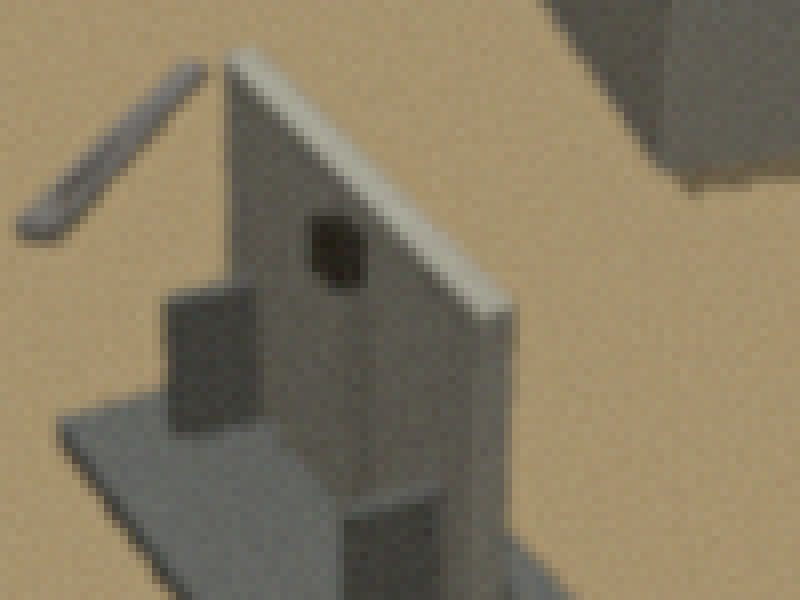

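The crops confirm it. The steel plate with the blue grip stands in the white stand, and its ledge points to world +x, so its yaw is about 180°. The panel's front faces the robot at a yaw of about 23°, and its black slot is at c2 (337,253). There is also a brass spot just behind the panel's top edge at c1 (568,378). Next I'll fit the poses.

```bash
cat > fit.py <<'E'
from h import *
from scipy.optimize import least_squares
a=load('s0');b=load('t0')
S1=lambda u,v:(240+u/4-.4,295+v/4-.4); T1=lambda u,v:(365+u/4-.4,180+v/4-.4)
T2=lambda u,v:(195+u/4-.4,170+v/4-.4); S2=lambda u,v:(245+u/8-.45,165+v/8-.45)
def fit(obs,x0,zf=None):
    def P(q,l): c,s=np.cos(q[2]),np.sin(q[2]); return np.array([q[0]+c*l[0]-s*l[1],q[1]+s*l[0]+c*l[1],q[3]+l[2]])
    z=(lambda q:np.r_[q,zf]) if zf is not None else (lambda q:q)
    f=lambda q:np.concatenate([proj(im,P(z(q),l))[0]-uv for im,uv,l in obs])
    r=least_squares(f,x0,loss='soft_l1'); print(r.x.round(4),'yaw deg',np.degrees(r.x[2]).round(2),'\n',f(r.x).reshape(-1,2).round(1).tolist()); return r.x
# rack_grip, yaw~pi: near(-y) face local y=+12 ; local x=+8 -> world -x
t=.028
rg=fit([(a,S1(196,93),(8,12,28)),(a,S1(243,93),(-8,12,28)),(a,S1(198,41),(8,-12,28)),(a,S1(241,41),(-8,-12,28)),
 (a,S1(197,188),(8,12,-28)),(a,S1(237,188),(-8,12,-28)),
 (b,T1(612,81),(-8,-12,28)),(b,T1(657,79),(-8,12,28)),(b,T1(657,107),(8,12,28)),(b,T1(612,110),(8,-12,28))] and
 [(i,u,np.array(l)/1000) for i,u,l in [(a,S1(196,93),(8,12,28)),(a,S1(243,93),(-8,12,28)),(a,S1(198,41),(8,-12,28)),(a,S1(241,41),(-8,-12,28)),
 (a,S1(197,188),(8,12,-28)),(a,S1(237,188),(-8,12,-28)),
 (b,T1(612,81),(-8,-12,28)),(b,T1(657,79),(-8,12,28)),(b,T1(657,107),(8,12,28)),(b,T1(612,110),(8,-12,28))]],[.4,-.2,3.14,.14])
st=fit([(b,T1(u,v),np.array(l)/1000) for u,v,l in[(470,65,(45,55,26)),(647,66,(45,-55,26)),(650,210,(-45,-55,26)),(470,210,(-45,55,26))]]+
 [(a,S1(u,v),np.array(l)/1000) for u,v,l in[(97,452,(-45,-55,26)),(326,443,(45,-55,26)),(95,218,(-45,55,26)),(297,210,(45,55,26))]],[.4,-.2,0],0)
pn=fit([(b,T2(u,v-300),np.array(l)/1000) for u,v,l in[(422,447,(12,80,130)),(432,470,(0,80,130)),(690,330,(12,-80,130)),(700,350,(0,-80,130)),(583,421,(0,0,110))]]+
 [(a,S2(u,v),np.array(l)/1000) for u,v,l in[(478,318,(0,-80,130)),(512,308,(12,-80,130)),(228,62,(0,80,130)),(255,45,(12,80,130)),(337,253,(0,0,110))]],[.5,.15,.4],0)
np.savez('fit.npz',rg=rg,st=st,pn=pn)
c,s=np.cos(pn[2]),np.sin(pn[2]);R=np.array([[c,-s,0],[s,c,0],[0,0,1]]);o=np.r_[pn[:2],0]
def online(im,uv,x=None,z=None):
    q,v=ray(im,uv); q=R.T@(q-o); v=R.T@v
    k=(x-q[0])/v[0] if x is not None else (z-q[2])/v[2]; return (q+k*v).round(4)
print('brass dot top',[online(b,T2(568,78),x=x) for x in(.012,.02)])
print('dot by z .11',online(b,T2(568,78),z=.11))
print('foot corners top',[online(b,T2(u,v-300),z=.012) for u,v in((497,580),(748,475))])
print('post tips top img',[online(b,T2(u,v-300),z=.03) for u,v in((490,472),(508,522),(675,390),(697,440))])
print('posts side',[online(a,S2(u,v),x=-.02) for u,v in((170,300),(255,285),(170,430),(345,515),(440,490))])
# enhanced slot view: rectify panel front face from both images
for n,im in(('s',a),('t',b)):
    W=np.array([[o+R@np.array([0,y,z]) for y in np.linspace(.03,-.03,61)] for z in np.linspace(.13,.09,41)]).reshape(-1,3)
    uv=proj(im,W).astype(np.float32).reshape(41,61,2)
    m=cv2.remap(im['pixels'],uv[...,0],uv[...,1],cv2.INTER_LINEAR)[:,:,::-1].astype(float)
    m=np.clip(255*(m/140)**.6,0,255).astype(np.uint8)
    cv2.imwrite(f'pics/r_{n}.png',cv2.resize(m,None,fx=10,fy=7,interpolation=3))
cv2.imwrite('pics/r.png',np.vstack([cv2.imread('pics/r_s.png'),cv2.imread('pics/r_t.png')]))
s=bot.get_state();print(s['joints'].round(2) if hasattr(s['joints'],'round') else s['joints'])
E
python3 fit.py
```

```text
[ 0.4835 -0.329   3.0885  0.2886] yaw deg 176.96 
 [[-5.8, 0.3], [0.5, 0.2], [-6.4, -6.7], [-0.0, -6.8], [-5.9, 15.0], [0.6, 14.9], [-1.2, -5.8], [0.2, -4.6], [0.4, -2.6], [-1.1, -4.1]]
[ 0.4923 -0.2125 -0.0099] yaw deg -0.57 
 [[-93.0, -1.3], [-92.1, -1.0], [-91.6, 0.4], [-92.3, 0.1], [-2.5, 4.3], [1.3, 3.6], [-2.3, 0.5], [0.5, 0.2]]
[ 0.5031 -0.0124  0.3033] yaw deg 17.38 
 [[-4.5, 2.2], [-5.3, 1.8], [-0.5, 9.4], [-1.2, 9.6], [-8.3, 4.2], [1.5, 70.0], [3.8, 69.5], [0.6, 49.6], [3.0, 50.4], [1.7, 58.1]]
brass dot top [array([1.200e-02, 1.000e-04, 2.335e-01]), array([ 0.02  , -0.0095,  0.1736])]
dot by z .11 [ 0.0285 -0.0198  0.11  ]
foot corners top [array([-0.0616,  0.0429,  0.012 ]), array([-0.0469, -0.1207,  0.012 ])]
post tips top img [array([-0.0004,  0.0288,  0.03  ]), array([-0.0317,  0.0278,  0.03  ]), array([ 0.0133, -0.0912,  0.03  ]), array([-0.019 , -0.0941,  0.03  ])]
posts side [array([-0.02  ,  0.0642,  0.1908]), array([-0.02  ,  0.0052,  0.2304]), array([-0.02  ,  0.0675,  0.152 ]), array([-0.02  , -0.0471,  0.207 ]), array([-0.02  , -0.0947,  0.246 ])]
[ 1.08  0.63  0.04  1.52 -0.03  1.   -0.02]
```

View pics/r.png

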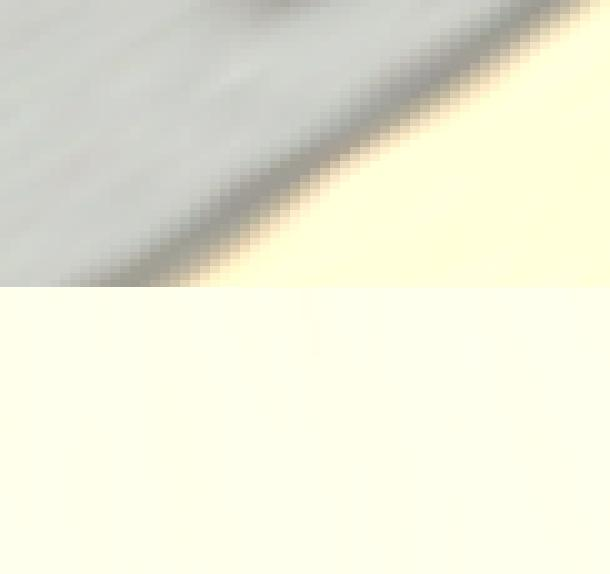

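The top crops sit 400 px to the right in the composite, and I left that offset out. I'll correct it.

```bash
sed -i 's/(365+u\/4/(365+(u-400)\/4/; s/(195+u\/4/(195+(u-400)\/4/' fit.py; python3 fit.py
```

```text
[ 0.4986 -0.1966  3.0953  0.135 ] yaw deg 177.35 
 [[0.1, -0.3], [-0.1, -0.4], [-0.8, -0.3], [-0.3, -0.5], [-0.4, 1.5], [0.5, 1.4], [-0.1, -1.2], [-0.0, -0.2], [-0.0, 0.4], [-0.2, -0.9]]
[ 0.4926 -0.205  -0.0127] yaw deg -0.73 
 [[4.0, -1.5], [5.0, -1.1], [5.3, 0.4], [4.5, -0.1], [-2.4, -0.5], [0.8, -1.0], [-2.1, -3.2], [0.3, -3.3]]
[0.5148 0.1945 0.4087] yaw deg 23.42 
 [[-0.2, 0.7], [-0.7, 0.1], [1.3, 0.7], [1.0, 0.7], [-3.0, -1.0], [0.4, 0.5], [1.2, 0.3], [-1.0, -0.4], [0.1, 0.6], [0.6, -1.3]]
brass dot top [array([ 0.012 , -0.0085,  0.1515]), array([ 0.02  , -0.007 ,  0.1131])]
dot by z .11 [ 0.0206 -0.0069  0.11  ]
foot corners top [array([-0.055 ,  0.0831,  0.012 ]), array([-0.0566, -0.0797,  0.012 ])]
post tips top img [array([0.0037, 0.0604, 0.03  ]), array([-0.028 ,  0.0619,  0.03  ]), array([ 0.0052, -0.0594,  0.03  ]), array([-0.0276, -0.0596,  0.03  ])]
posts side [array([-0.02  ,  0.0771,  0.0517]), array([-0.02  ,  0.0157,  0.0924]), array([-0.02  ,  0.0804,  0.0002]), array([-0.02  , -0.0414,  0.0477]), array([-0.02  , -0.0956,  0.0922])]
[ 1.08  0.63  0.04  1.52 -0.03  1.   -0.02]
```

View pics/r.png

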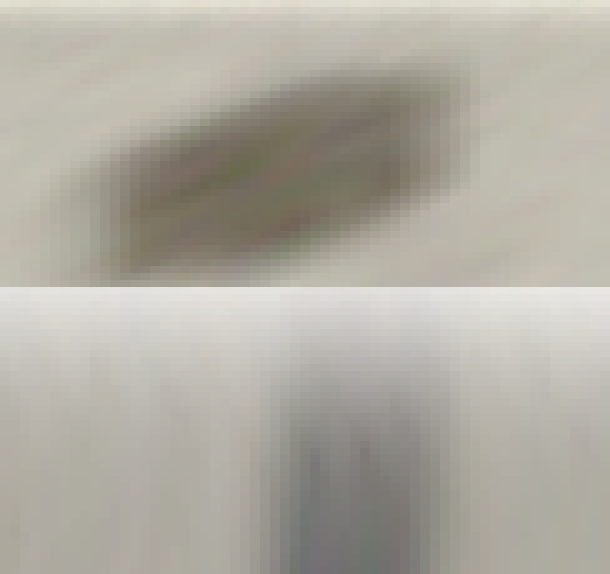

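The fits are good to about 1 px:
- **Grip:** at (0.499, -0.197, 0.135), yaw about 178°.
- **Panel:** at (0.515, 0.1945), yaw 23.4°.
- **Stud:** the brass tail and the head shadow both put it at a panel y of about -6.5 mm.

I'll grasp with the jaws along the rack's y axis, which needs a tool yaw of about 88.5°. That leaves the wrist enough range at both ends.

```bash
python3 -m creep '0.0847 0.146 0.015 0 0 0.19 100;0.0847 0.146 0.015 0 0 0.19 100;0.0847 0.146 0.015 0 0 0.19 100;0.0847 0.146 0.015 0 0 0.19 100;0.0847 0.146 0.015 0 0 0.19 100;0.0847 0.146 0.015 0 0 0.19 100;0.0847 0.146 0.015 0 0 0.19 100;0.0847 0.146 0.015 0 0 0.19 100;0.0847 0.146 0.015 0 0 0.19 100;0.0847 0.146 0.015 0 0 0.19 100;0.0847 0.146 0.015 0 0 0.19 100;0.0847 0.146 0.015 0 0 0.19 100;0.0847 0.146 0.015 0 0 0.19 100;0.0847 0.146 0.015 0 0 0.19 100;0.0847 0.146 0.015 0 0 0.19 100;0.0847 0.146 0.015 0 0 0.19 100;0.0847 0.146 0.015 0 0 0.19 100;0.0847 0.146 0.015 0 0 0.19 100'
python3 -m creep '0 0 0 0 0 0 100'
python3 -c "
from bench import bot;s=bot.get_state();import numpy as np;print(np.round(s['joints'],2),np.degrees(s['ee_rot']))"
```

```text
time_s: 1.9
ee_pos: [0.4991, -0.1961, 0.2462]
ee_rot: [-1.57, -0.0, 1.55]
ft_force: [0.8, -0.2, 0.6]
width: 0.0857
time_s: 2.0
ee_pos: [0.5009, -0.1928, 0.2468]
ee_rot: [-1.573, -0.003, 1.552]
ft_force: [0.6, 1.0, -0.6]
width: 0.0856
[ 0.81  0.5  -0.74  1.77  0.39  1.02  1.48] [-90.11291709  -0.16231776  88.94325621]
```

```bash
python3 -m creep '0 0 -0.14 0 0 0 100;0 0 -0.14 0 0 0 100;0 0 -0.14 0 0 0 100;0 0 -0.14 0 0 0 100;0 0 -0.14 0 0 0 100;0 0 -0.14 0 0 0 100;0 0 0 0 0 0 100;0 0 0 0 0 0 100;0 0 0 0 0 0 100'
python3 - <<'E'
from h import *
a=grab('side','s1');b=grab('top','t1')
o=np.zeros((600,800,3),np.uint8)
o[:,:400]=cv2.resize(a['pixels'][240:390,240:340,::-1],(400,600),interpolation=3)
o[:400,400:]=cv2.resize(b['pixels'][150:250,370:470,::-1],(400,400),interpolation=3)
cv2.imwrite('pics/c3.png',o)
E
```

```text
time_s: 2.9
ee_pos: [0.4997, -0.1973, 0.1214]
ee_rot: [-1.572, 0.001, 1.543]
ft_force: [0.4, -0.1, 0.6]
width: 0.0853
```

View pics/c3.png

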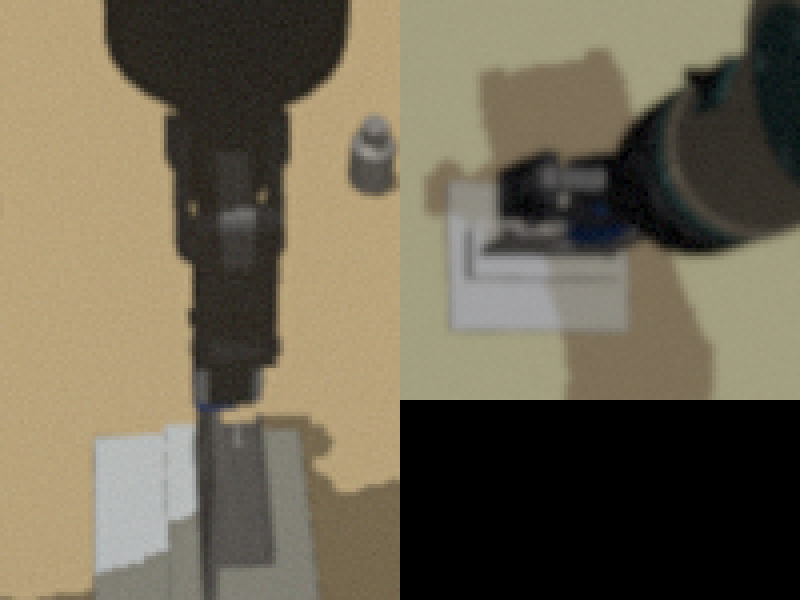

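The near finger covers the block, offset about 2–3 mm to +x. I'll shift by 2 mm and close.

```bash
python3 -m creep '-0.014 0 -0.01 0 0 0 100;0 0 0 0 0 0 60;0 0 0 0 0 0 40;0 0 0 0 0 0 20;0 0 0 0 0 0 10;0 0 0 0 0 0 10;0 0 0 0 0 0 10;0 0 0 0 0 0 10;0 0 0 0 0 0 10;0 0 0 0 0 0 10' 50
python3 -m creep '0 0 0 0 0 0 10;0 0 0 0 0 0 10;0 0 0 0 0 0 10'
```

```text
time_s: 4.0
ee_pos: [0.497, -0.1972, 0.1191]
ee_rot: [-1.571, 0.0, 1.544]
ft_force: [-1.0, -0.7, 3.6]
width: 0.0228
time_s: 4.3
ee_pos: [0.497, -0.1971, 0.1191]
ee_rot: [-1.571, 0.0, 1.544]
ft_force: [0.2, -1.3, 4.4]
width: 0.0223
```

```bash
python3 -m creep '0 0 0.07 0 0 0 10;0 0 0.07 0 0 0 10;0 0 0.1 0 0 0 10;0 0 0.1 0 0 0 10;0 0 0.13 0 0 0 10;0 0 0.13 0 0 0 10;0 0 0 0 0 0 10;0 0 0 0 0 0 10'
python3 - <<'E'
from h import *
a=grab('side','s2');b=grab('top','t2')
o=np.zeros((600,800,3),np.uint8)
o[:,:400]=cv2.resize(a['pixels'][240:390,240:340,::-1],(400,600),interpolation=3)
o[:400,400:]=cv2.resize(b['pixels'][150:250,370:470,::-1],(400,400),interpolation=3)
cv2.imwrite('pics/c4.png',o)
E
```

```text
time_s: 5.1
ee_pos: [0.4964, -0.1968, 0.2089]
ee_rot: [-1.57, 0.0, 1.544]
ft_force: [-0.9, 0.6, -3.7]
width: 0.0228
```

View pics/c4.png

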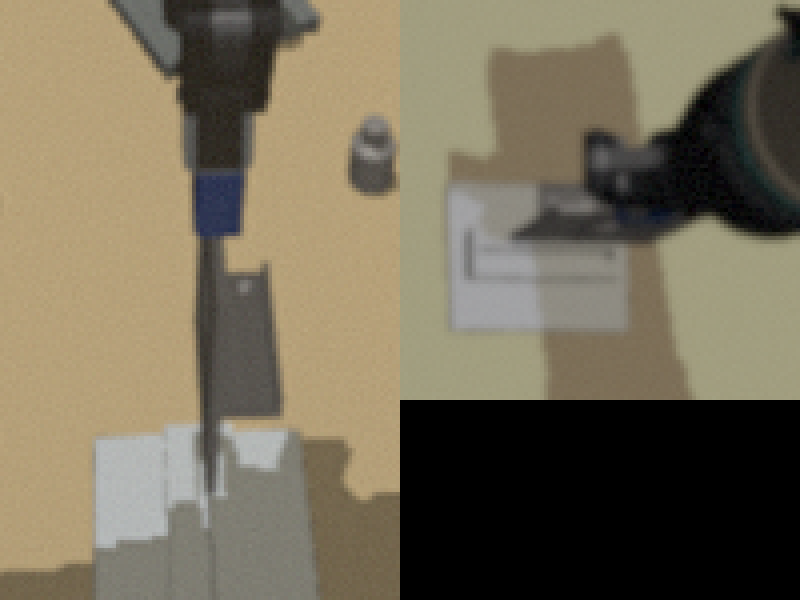

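The rack is held upright and centred in the fingers, and it is clear of the stand. Next I carry it to about 45 mm in front of the panel, turning it -155°.

```bash
python3 -m creep '-0.007 0.129 0 0 0 -0.1814 10;-0.007 0.129 0 0 0 -0.1814 10;-0.007 0.129 0 0 0 -0.1814 10;-0.007 0.129 0 0 0 -0.1814 10;-0.007 0.129 0 0 0 -0.1814 10;-0.007 0.129 0 0 0 -0.1814 10;-0.007 0.129 0 0 0 -0.1814 10;-0.007 0.129 0 0 0 -0.1814 10;-0.007 0.129 0 0 0 -0.1814 10;-0.007 0.129 0 0 0 -0.1814 10;-0.007 0.129 0 0 0 -0.1814 10;-0.007 0.129 0 0 0 -0.1814 10;-0.007 0.129 0 0 0 -0.1814 10;-0.007 0.129 0 0 0 -0.1814 10;-0.007 0.129 0 0 0 -0.1814 10;-0.007 0.129 0 0 0 -0.1814 10;-0.007 0.129 0 0 0 -0.1814 10;-0.007 0.129 0 0 0 -0.1814 10;-0.007 0.129 0 0 0 -0.1814 10;0 0 0 0 0 0 10'
python3 -m creep '0 0 -0.06 0 0 0 10;0 0 -0.06 0 0 0 10;0 0 -0.06 0 0 0 10;0 0 -0.06 0 0 0 10;0 0 0 0 0 0 10;0 0 0 0 0 0 10'
python3 - <<'E'
from h import *
a=grab('side','s3');b=grab('top','t3')
s=bot.get_state();print(s['ee_pos'],np.degrees(s['ee_rot']),s['ft_force'],np.round(s['joints'],2))
o=np.zeros((600,800,3),np.uint8)
o[:,:400]=cv2.resize(a['pixels'][130:280,235:335,::-1],(400,600),interpolation=3)
o[:400,400:]=cv2.resize(b['pixels'][150:250,190:290,::-1],(400,400),interpolation=3)
cv2.imwrite('pics/c5.png',o)
E
```

```text
time_s: 7.2
ee_pos: [0.4757, 0.1743, 0.2079]
ee_rot: [-1.572, 0.002, -1.159]
ft_force: [-0.3, 1.0, -3.4]
width: 0.0227
time_s: 7.8
ee_pos: [0.4769, 0.1703, 0.1726]
ee_rot: [-1.571, 0.0, -1.163]
ft_force: [0.4, 0.2, -3.4]
width: 0.0225
[0.47731226 0.17071044 0.17317675] [-8.99545380e+01 -3.79464166e-04 -6.66395342e+01] [-0.44959852 -0.41915956 -3.3078785 ] [-0.38  0.47 -0.03  1.95  0.02  0.72 -1.58]
```

View pics/c5.png

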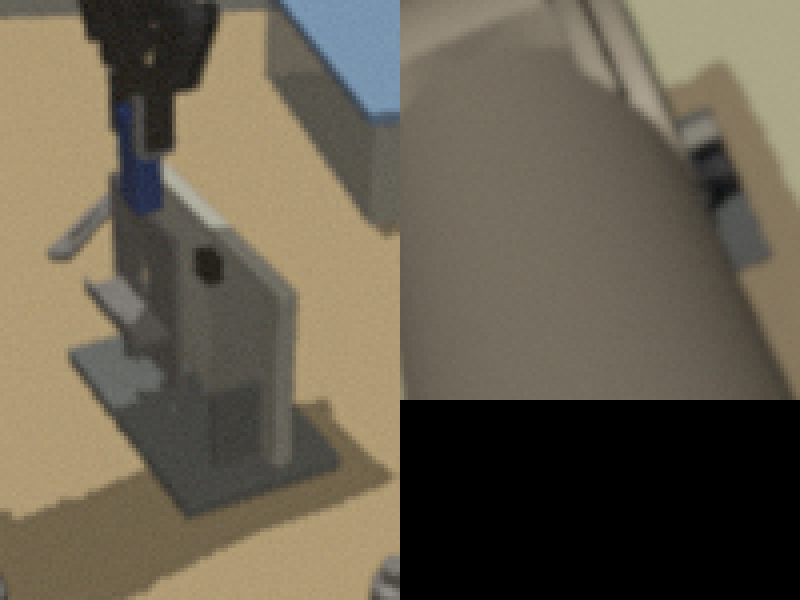

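```bash
python3 - <<'E'
from h import *
a=load('s3');p=np.load('fit.npz')['pn']
c,s=np.cos(np.radians(23.36)),np.sin(np.radians(23.36));R=np.array([[c,-s,0],[s,c,0],[0,0,1]])
g=np.array([.4773,.1707,.1902])
L={'blk bot R(back)':(8,-12,-28),'blk bot L(front)':(-8,-12,-28),'far front bot':(-8,12,-28),'plate TRb':(2,-40,-28),'plate BRb':(2,-40,-128),'plate BRf':(-2,-40,-128),'plate TLf':(-2,40,-28),'ledge TLtip':(-26,40,-86),'ledge TR tip':(-26,-40,-86),'ledge BR tip':(-26,-40,-96),'hole':(0,0,-78)}
o=np.zeros((600,800,3),np.uint8); o[:]=0
img=cv2.resize(a['pixels'][130:255,235:335,::-1],(800,1000),interpolation=3)
for k,l in L.items():
    uv=proj(a,g+R@np.array(l)/1000)[0]; print(k,((uv-[235,130]+.4)*4).round(0))
    q=(uv-[235,130])*8+4; cv2.circle(img,tuple(int(x) for x in q),4,(0,0,255),1)
cv2.imwrite('pics/c6.png',img[150:750,:700])
E
```

```text
blk bot R(back) [167. 211.]
blk bot L(front) [140. 218.]
far front bot [121. 198.]
plate TRb [181. 238.]
plate BRb [182. 393.]
plate BRf [175. 394.]
plate TLf [110. 173.]
ledge TLtip [ 75. 272.]
ledge TR tip [134. 343.]
ledge BR tip [135. 359.]
hole [146. 283.]
```

View pics/c6.png

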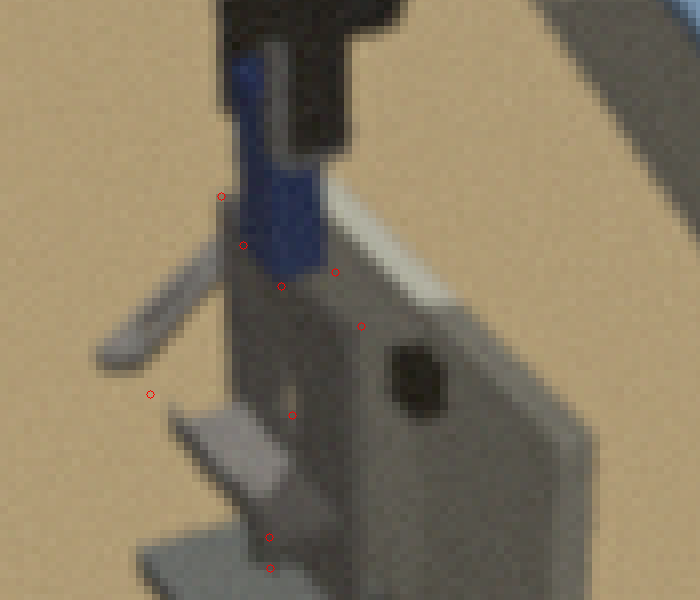

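The predicted and seen corners agree to about 1–2 px, and the height agrees to within 1 mm. Now I go closer, then creep in and watch the force.

```bash
python3 -m creep '0.0306 0.01325 -0.0024 0 0 0 10;0.0306 0.01325 -0.0024 0 0 0 10;0.0306 0.01325 -0.0024 0 0 0 10;0.0306 0.01325 -0.0024 0 0 0 10;0.0306 0.01325 -0.0024 0 0 0 10;0.0306 0.01325 -0.0024 0 0 0 10;0 0 0 0 0 0 10;0 0 0 0 0 0 10;0 0 0 0 0 0 10'
cat > st.py <<'E'
from h import *
p=np.load('fit.npz')['pn'];c,s=np.cos(p[2]),np.sin(p[2])
F=[];x=bot.get_state();f=np.array(x['ft_force']);e=np.array(x['ee_pos']);d=e[:2]-p[:2]
print('local mm hole x %.1f y %.1f z %.1f'%(1000*(c*d[0]+s*d[1])+2,1000*(-s*d[0]+c*d[1]),1000*(e[2]-.061)),'F local',(np.array([c*f[0]+s*f[1],-s*f[0]+c*f[1],f[2]])).round(1),'T',np.round(x['wrist_torque'],2),'yaw',np.degrees(x['ee_rot'][2]).round(2),x['time_s'])
E
python3 st.py;python3 -m creep '0.0153 0.0066 0 0 0 0 10;0 0 0 0 0 0 10'; python3 st.py;python3 -m creep '0.0153 0.0066 0 0 0 0 10;0 0 0 0 0 0 10'; python3 st.py
```

```text
time_s: 8.8
ee_pos: [0.5042, 0.1825, 0.1707]
ee_rot: [-1.571, -0.0, -1.163]
ft_force: [-0.4, -0.4, -2.9]
width: 0.0223
local mm hole x -12.6 y -6.9 z 109.7 F local [-0.5 -0.2 -2.9] T [ 0.03  0.01 -0.01] yaw -66.63 8.8
time_s: 9.0
ee_pos: [0.5067, 0.1836, 0.1708]
ee_rot: [-1.571, -0.0, -1.163]
ft_force: [0.4, -0.9, -2.5]
width: 0.0227
local mm hole x -9.7 y -6.9 z 109.8 F local [-0.  -1.  -2.5] T [-0.03  0.03  0.04] yaw -66.63 9.0
time_s: 9.2
ee_pos: [0.5079, 0.1841, 0.1705]
ee_rot: [-1.574, -0.0, -1.163]
ft_force: [-2.6, -1.5, -2.4]
width: 0.0231
local mm hole x -8.4 y -6.8 z 109.5 F local [-3.  -0.3 -2.4] T [-0.27  0.77  0.03] yaw -66.64 9.2
```

```bash
for i in 1 2 3; do python3 -m creep '0.0092 0.004 0 0 0 0 10;0 0 0 0 0 0 10' >/dev/null; python3 st.py; done
```

```text
local mm hole x -7.4 y -6.9 z 109.4 F local [-5.9 -0.3 -0.2] T [-0.64  1.4   0.01] yaw -66.64 9.4
local mm hole x -5.7 y -6.8 z 109.4 F local [-5.1 -0.7 -0.9] T [-0.6   1.53  0.08] yaw -66.63 9.6
local mm hole x -4.0 y -6.7 z 109.4 F local [-5.5  0.4 -1.6] T [-0.6   1.47 -0.01] yaw -66.63 9.8
```

```bash
for i in 1 2 3; do python3 -m creep '0 0 0.007 0 0 0 10;0 0 0 0 0 0 10' >/dev/null; python3 st.py; done; python3 - <<'E'
from h import *
im=grab('side','s4')
b=grab('top','t4')
cv2.imwrite('pics/c7.png',cv2.resize(im['pixels'][140:230,240:340,::-1],(660,600),interpolation=3))
E
```

```text
local mm hole x -4.0 y -6.8 z 110.1 F local [-5.7  0.9 -4.9] T [-0.58  1.42 -0.01] yaw -66.63 10.0
local mm hole x -3.8 y -6.9 z 111.3 F local [-5.4  0.3 -5.6] T [-0.58  1.46  0.02] yaw -66.63 10.2
local mm hole x -3.7 y -6.9 z 112.4 F local [-5.8 -1.  -4.7] T [-0.62  1.49  0.01] yaw -66.63 10.4
```

View pics/c7.png

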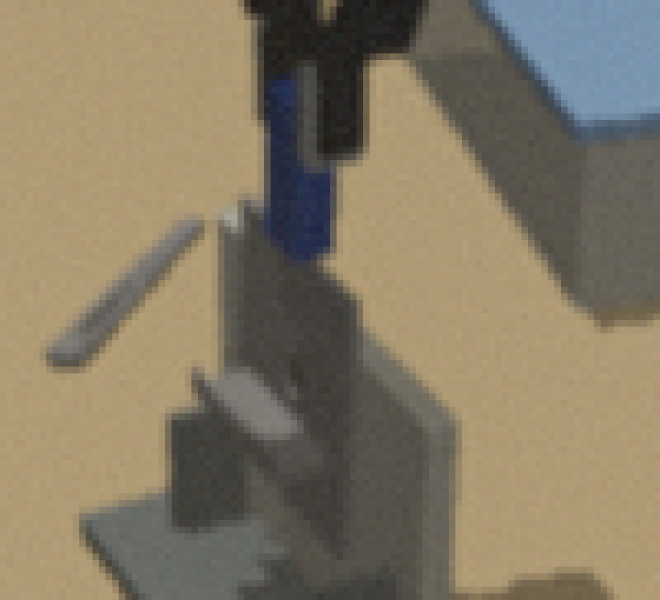

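The plate is about 4 mm from the panel. The stud is pressed in but not in the hole, and the rack is still upright. Before searching sideways I'll check the earlier top picture numerically around the stud.

```bash
python3 - <<'E'
from h import *
b=load('t0');a=load('s0');p=np.load('fit.npz')['pn'];c,s=np.cos(p[2]),np.sin(p[2])
R=np.array([[c,-s,0],[s,c,0],[0,0,1]]);o=np.r_[p[:2],0]
P=b['pixels'].astype(int)
print('sum/3');print(P[192:208,228:252].sum(2)//3)
print('r-b');print((P[...,0]-P[...,2])[186:208,228:252])
for l in((0,16,110),(0,-16,110),(-10,-6,110),(-10,0,110),(-10,6,110),(20,-6,110),(20,6,110),(12,0,130),(0,0,130)): print(l,proj(b,o+R@np.array(l)/1e3)[0].round(1),proj(a,o+R@np.array(l)/1e3)[0].round(1))
A=a['pixels'].astype(int)
print('side');print(A[188:204,280:294].sum(2)//3);print((A[...,0]-A[...,2])[188:204,280:294])
E
```

```text
sum/3
[[129 126 123 119 115 118 121 128 136 144 151 156 156 157 157 157 155 152
  148 140 129 119 103  90]
 [119 120 118 120 129 136 143 148 152 154 157 159 157 155 154 150 146 137
  126 115 101  90  79  76]
 [121 126 129 138 144 151 155 157 157 157 157 156 153 148 141 130 121 108
   94  84  79  72  71  69]
 [137 142 148 152 155 156 157 157 157 155 152 146 139 126 114 101  90  82
   77  72  71  70  71  71]
 [149 153 156 157 156 157 155 154 148 143 133 122 108  91  77  69  70  71
   71  69  71  70  71  71]
 [155 157 157 158 155 152 150 141 130 117 100  84  72  56  50  51  59  65
   68  71  71  72  70  69]
 [158 155 155 150 145 140 127 115  97  79  64  54  41  40  38  44  55  65
   66  66  68  69  70  66]
 [154 149 142 134 124 111  98  85  70  51  40  41  39  34  35  39  49  58
   63  65  66  68  70  72]
 [141 130 118 106  93  84  79  72  60  47  37  37  32  31  29  33  42  52
   61  64  66  67  75  84]
 [115 101  90  80  74  72  74  70  62  51  34  34  33  32  30  35  45  59
   65  71  73  82  88  99]
 [ 85  78  76  73  69  70  71  70  67  52  43  36  34  35  40  50  60  66
   78  82 
[... 3518 characters left out ...]
10 10 11 18 14 16 17 22]
 [12 13 11 11 14 11 14 13 13 13 13 18 15 17]
 [12 12 10 13 13 12 12 10  9 11 12 15 17 16]
 [12 12 13  9 11 10 10  9 10 14 13 13 14 14]
 [13 11 12 12 10 11 11  8  9 11 13 12 11 14]
 [11 12 13 10 12 11 10 12 10 10 12 12 13 15]
 [13 15 13 11 10 13 12 15 10 12 10  7 14 13]
 [12 14 11  9 16 10 13 13  8 10 12 14 13 13]
 [11 11 11  8 12 16  9 17  9 12 11 10 12 11]
 [12 15 11 13 17 10 13  9 11  8 10 13 11 12]
 [13 12 14 10 10 14 12 16 11 11 12 11 13 12]
 [15 11 15 12 10 12 12 12 13 13 12 11 14 14]
 [12 12 11 14 12 14  8 11 11 11 11 10 11 10]
 [14 12 12 11 16 12  9  8 13 12 11 12 14 11]
 [11 12 14 12 15 13 13 12 11 11 10 12  9 13]
 [12 12 12 13 12 12 11 11 10 13 11 12 15 12]]
```

The top picture alone puts the head at a panel y of about -6 mm and z of about 110 mm. Camera-to-robot error could add 2–3 mm to that, so I'll search by feel at this light preload.

```bash
python3 -m creep '0 0 -0.013 0 0 0 10;0 0 0 0 0 0 10' >/dev/null; python3 st.py; for i in 1 2 3 4; do python3 -m creep '-0.0027 0.0061 0 0 0 0 10;0 0 0 0 0 0 10' >/dev/null; python3 st.py; done
```

```text
local mm hole x -3.0 y -6.9 z 111.1 F local [-6.   0.1 -1.2] T [-0.61  1.52  0.06] yaw -66.63 10.7
local mm hole x -3.0 y -6.6 z 111.2 F local [-5.  -1.  -2.9] T [-0.99  1.43 -0.04] yaw -66.64 10.9
local mm hole x -3.1 y -6.3 z 111.1 F local [-5.4 -2.  -1.5] T [-1.31  1.18  0.07] yaw -66.66 11.1
local mm hole x -3.1 y -5.7 z 111.1 F local [-5.1 -2.5 -2.1] T [-1.47  1.1  -0.06] yaw -66.67 11.3
local mm hole x -3.1 y -4.6 z 111.1 F local [-4.8 -3.  -3.2] T [-1.43  1.13 -0.04] yaw -66.68 11.5
```

```bash
for i in 1 2 3; do python3 -m creep '-0.0027 0.0061 0 0 0 0 10;0 0 0 0 0 0 10' >/dev/null; python3 st.py; done; for i in 1 2 3 4; do python3 -m creep '0.0053 -0.0122 0 0 0 0 10;0 0 0 0 0 0 10' >/dev/null; python3 st.py; done
```

```text
local mm hole x -3.1 y -3.7 z 111.1 F local [-4.1 -1.9 -2.7] T [-1.44  1.15 -0.04] yaw -66.68 11.7
local mm hole x -3.1 y -2.6 z 111.1 F local [-5.  -3.  -3.3] T [-1.42  1.15  0.01] yaw -66.68 11.9
local mm hole x -3.1 y -1.6 z 111.1 F local [-5.3 -3.  -3.2] T [-1.41  1.13 -0.09] yaw -66.68 12.1
local mm hole x -3.1 y -2.1 z 111.1 F local [-5.3  0.6 -2.5] T [-0.74  1.41 -0.05] yaw -66.67 12.3
local mm hole x -3.1 y -2.7 z 111.1 F local [-5.6  2.3 -1.8] T [-0.07  1.68 -0.01] yaw -66.63 12.5
local mm hole x -3.1 y -4.4 z 111.0 F local [-4.9  2.  -2.6] T [ 0.13  1.72 -0.03] yaw -66.61 12.7
local mm hole x -3.0 y -6.3 z 111.0 F local [-5.4  2.7 -3.4] T [ 0.12  1.74 -0.02] yaw -66.6 12.9
```

```bash
for i in 1 2 3 4 5; do python3 -m creep '0.004 -0.0092 0 0 0 0 10;0 0 0 0 0 0 10' >/dev/null; python3 st.py; done
```

```text
local mm hole x -3.0 y -7.7 z 111.1 F local [-5.4  2.3 -3.2] T [0.15 1.79 0.03] yaw -66.6 13.1
local mm hole x -3.0 y -9.3 z 111.0 F local [-4.7  3.1 -1.9] T [0.14 1.76 0.  ] yaw -66.59 13.3
local mm hole x -3.0 y -10.8 z 111.1 F local [-5.1  2.5 -3.2] T [0.12 1.7  0.04] yaw -66.59 13.5
local mm hole x -3.0 y -12.3 z 111.0 F local [-5.4  2.5 -2.4] T [0.11 1.71 0.01] yaw -66.59 13.7
local mm hole x -3.0 y -13.8 z 111.0 F local [-5.4  2.8 -2.6] T [0.1  1.75 0.02] yaw -66.59 13.9
```

Nothing was caught along z = 111 mm, so the hole's height must be a few mm off. I'll scan lines lower and then higher.

```bash
python3 -m creep '0.002 -0.004 -0.012 0 0 0 10;0 0 -0.012 0 0 0 10;0 0 0 0 0 0 10' >/dev/null; python3 st.py; for i in 1 2 3 4 5 6 7 8; do python3 -m creep '-0.0053 0.0122 0 0 0 0 10;0 0 0 0 0 0 10' >/dev/null; python3 st.py; done
```

```text
local mm hole x -3.1 y -15.3 z 107.6 F local [-4.7  1.4 -1.3] T [-0.33  1.77  0.06] yaw -66.6 14.2
local mm hole x -3.1 y -14.7 z 107.6 F local [-5.8 -1.4 -1. ] T [-0.9   1.46  0.07] yaw -66.63 14.4
local mm hole x -3.2 y -13.5 z 107.5 F local [-5.8 -2.4 -2.4] T [-1.34  1.27  0.07] yaw -66.65 14.6
local mm hole x -3.2 y -11.7 z 107.4 F local [-5.4 -2.8 -2.3] T [-1.36  1.2   0.03] yaw -66.66 14.8
local mm hole x -3.2 y -9.6 z 107.4 F local [-5.8 -3.3 -2. ] T [-1.36  1.18  0.11] yaw -66.65 15.0
local mm hole x -3.2 y -7.7 z 107.4 F local [-5.7 -2.5 -3.2] T [-1.35  1.15  0.05] yaw -66.66 15.2
local mm hole x -3.3 y -5.7 z 107.4 F local [-5.5 -3.1 -3.1] T [-1.41  1.16  0.03] yaw -66.67 15.4
local mm hole x -3.2 y -3.7 z 107.4 F local [-5.5 -2.2 -3.4] T [-1.45  1.19 -0.05] yaw -66.67 15.6
local mm hole x -3.2 y -1.6 z 107.4 F local [-5.6 -1.3 -3.7] T [-1.4   1.15 -0.01] yaw -66.68 15.8
```

```bash
python3 -m creep '0 0 0.016 0 0 0 10;0 0 0.016 0 0 0 10;0 0 0.014 0 0 0 10;0 0 0 0 0 0 10' >/dev/null; python3 st.py; for i in 1 2 3 4 5 6 7; do python3 -m creep '0.0053 -0.0122 0 0 0 0 10;0 0 0 0 0 0 10' >/dev/null; python3 st.py; done
python3 - <<'E'
from h import *
im=grab('side','s5')
cv2.imwrite('pics/c8.png',cv2.resize(im['pixels'][135:235,240:340,::-1],(600,600),interpolation=3))
E
```

```text
local mm hole x -3.0 y 0.1 z 114.4 F local [-4.9 -0.2 -3.4] T [-0.68  1.39 -0.04] yaw -66.63 16.2
local mm hole x -2.6 y -0.7 z 114.5 F local [-4.9  1.6 -4.2] T [-0.12  1.61 -0.01] yaw -66.61 16.4
local mm hole x -2.6 y -2.4 z 114.6 F local [-5.1  1.9 -3.5] T [ 0.01  1.66 -0.08] yaw -66.6 16.6
local mm hole x -2.5 y -4.6 z 114.7 F local [-4.8  2.3 -3.3] T [-0.04  1.64 -0.04] yaw -66.6 16.8
local mm hole x -2.4 y -6.3 z 114.7 F local [-4.7  2.5 -2.7] T [ 0.13  1.7  -0.04] yaw -66.58 17.0
local mm hole x -2.4 y -8.2 z 114.7 F local [-4.3  2.6 -2.4] T [0.1  1.75 0.04] yaw -66.57 17.2
local mm hole x -2.4 y -10.3 z 114.8 F local [-5.6  1.6 -2.3] T [0.01 1.74 0.01] yaw -66.57 17.4
local mm hole x -2.4 y -12.2 z 114.8 F local [-6.   2.5 -2.9] T [0.07 1.83 0.07] yaw -66.57 17.6
```

View pics/c8.png

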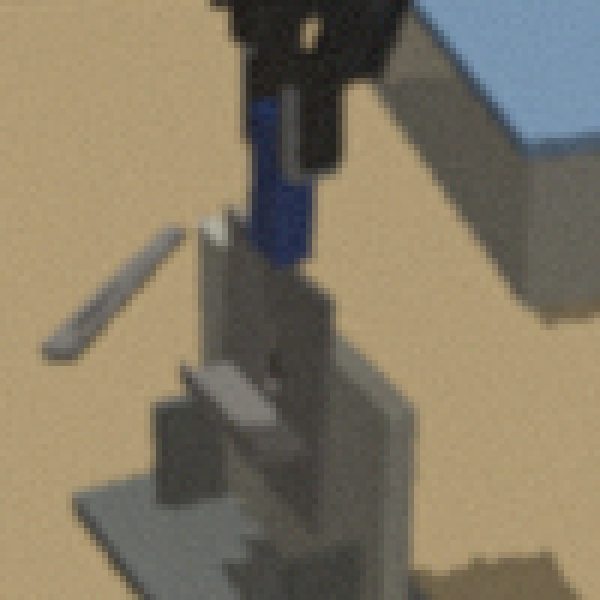

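```bash
python3 - <<'E'
from h import *
from scipy.optimize import least_squares
from scipy.spatial.transform import Rotation as Ro
p=np.load('fit.npz')['pn'];c,s=np.cos(p[2]),np.sin(p[2]);R=np.array([[c,-s,0],[s,c,0],[0,0,1]]);o=np.r_[p[:2],0]
def run(f,pk,ox,oy,k,tilt):
    im=load(f)
    def m(q,l): return proj(im,o+R@(q[:3]+Ro.from_euler('zy',[q[4],q[3]]).apply(np.array(l)/1e3)))[0]
    W=lambda q:np.concatenate([m(q,l)-[ox+u/k-.45,oy+v/k-.45] for u,v,l in pk])
    pri=lambda q:np.r_[W(q),(q[4])/.02]
    r=least_squares(pri,[-.004,-.01,.18,0,0]);print(f,(r.x[:3]*1e3).round(1),'tilt,yaw deg',np.degrees(r.x[3:]).round(1),W(r.x).reshape(-1,2).round(1).tolist())
    g=r.x; h=g[:3]+Ro.from_euler('zy',[g[4],g[3]]).apply([.002,0,-.078]); print(' hole local mm',(h*1e3).round(1))
L=dict(bf=(-8,-12,-28),bb=(8,-12,-28),ff=(-8,12,-28),TR=(2,-40,-28),BR=(2,-40,-128),TL=(-2,40,-28))
run('s3',[(285,436,L['bf']),(325,418,L['bb']),(243,398,L['ff']),(362,476,L['TR']),(222,345,L['TL'])],235,130,8,0)
run('s5',[(278,268,L['bf']),(311,258,L['bb']),(333,298,L['TR']),(322,530,L['BR']),(230,207,L['TL'])],240,135,6,1)
E
```

```text
s3 [-41.1   6.1 182.1] tilt,yaw deg [-5.9  0. ] [[-0.6, 0.1], [1.0, 0.0], [0.0, -0.0], [-0.3, -0.4], [-0.1, 0.2]]
 hole local mm [-31.    6.1 104.7]
s5 [  0.5   4.3 184.3] tilt,yaw deg [ 2.4 -0.2] [[-0.5, 0.1], [0.5, 0.4], [0.4, 0.1], [-0.1, -0.3], [-0.4, -0.3]]
 hole local mm [ -0.8   4.3 106.3]
```

```bash
python3 - <<'E'
from h import *
from scipy.optimize import least_squares
from scipy.spatial.transform import Rotation as Ro
p=np.load('fit.npz')['pn'];c,s=np.cos(p[2]),np.sin(p[2]);R=np.array([[c,-s,0],[s,c,0],[0,0,1]]);o=np.r_[p[:2],0]
def run(f,pk,ox,oy,k,y,nom):
    im=load(f)
    def m(q,l): return proj(im,o+R@(np.r_[q[0],y,q[1]]+Ro.from_euler('y',q[2]).apply(np.array(l)/1e3)))[0]
    W=lambda q:np.concatenate([m(q,l)-[ox+u/k-.45,oy+v/k-.45] for u,v,l in pk])
    r=least_squares(lambda q:np.r_[W(q),q[2]/.05],[-.004,.18,0]);g=r.x;print(f,'x,z',(g[:2]*1e3).round(1),'nominal',nom,'tilt',np.degrees(g[2]).round(1),W(g).reshape(-1,2).round(1).tolist())
    h=np.r_[g[0],y,g[1]]+Ro.from_euler('y',g[2]).apply([.002,0,-.078]); print(' hole',(h*1e3).round(1))
L=dict(bf=(-8,-12,-28),bb=(8,-12,-28),ff=(-8,12,-28),TR=(2,-40,-28),BR=(2,-40,-128),TL=(-2,40,-28))
run('s3',[(285,436,L['bf']),(325,418,L['bb']),(243,398,L['ff']),(362,476,L['TR']),(222,345,L['TL'])],235,130,8,-.0069,(-43.9,190.2))
run('s4',[(293,265,L['bf']),(333,253,L['bb']),(357,293,L['TR']),(343,555,L['BR']),(245,200,L['TL'])],240,140,6.63,-.0069,(-5.7,190.4))
run('s5',[(278,268,L['bf']),(311,258,L['bb']),(333,298,L['TR']),(322,530,L['BR']),(230,207,L['TL'])],240,135,6,-.0122,(-4.4,192.8))
a=load('s0')
# panel side-view only: top corners, slot
for l in((0,-80,130),(12,-80,130),(0,80,130),(0,16,110),(0,-16,110)): print(l,proj(a,o+R@np.array(l)/1e3)[0].round(1))
print(bot.get_state()['ee_rot'])
E
```

```text
s3 x,z [-44.3 190.4] nominal (-43.9, 190.2) tilt -0.4 [[-0.6, -0.1], [1.2, 0.4], [-0.1, -0.3], [-0.2, -0.1], [-0.3, 0.1]]
 hole [-41.8  -6.9 112.4]
s4 x,z [ -9.9 192.4] nominal (-5.7, 190.4) tilt 2.1 [[-0.2, -0.1], [0.4, 0.3], [0.4, 0.7], [0.5, 0.1], [-1.0, -1.1]]
 hole [-10.8  -6.9 114.4]
s5 x,z [ -8.7 195.3] nominal (-4.4, 192.8) tilt 1.8 [[-0.6, 0.0], [0.5, 0.2], [0.5, 0.0], [0.5, 0.5], [-0.8, -0.7]]
 hole [ -9.1 -12.2 117.3]
(0, -80, 130) [304.7 204.8]
(12, -80, 130) [309.7 203.4]
(0, 80, 130) [272.  171.9]
(0, 16, 110) [284.1 191.5]
(0, -16, 110) [290.5 198.2]
[-1.57026381  0.0019921  -1.1617071 ]
```

The fit of the pictures shows the rack has pivoted about 2° in the pads, with its lower edge away from the panel. That also explains the constant force of about 5 N. I'll back off, grip at 120 N, turn the tool to make the rack plumb again, and scan finer.

```bash
python3 -m creep '-0.03 -0.013 0 0 0 0 10;-0.03 -0.013 0 0 0 0 10;0 0 -0.018 0 0 0 5;0 0 -0.018 0 0 0 5;0 0 0 0.0194 -0.045 0 5;0 0 0 0 0 0 5;0 0 0 0 0 0 5;0 0 0 0 0 0 5' 120; python3 st.py
python3 - <<'E'
from h import *
grab('side','s6')
im=load('s6')['pixels'].astype(int)
# right (near, -y) edge of the plate: strongest horizontal gradient per row
g=cv2.GaussianBlur(im.sum(2).astype(np.float32),(0,0),1)
for r in range(176,228,4): print(r,g[r,284:306].astype(int)//3)
E
```

```text
time_s: 18.45
ee_pos: [0.5077, 0.1762, 0.17]
ee_rot: [-1.532, -0.0, -1.163]
ft_force: [-0.3, -0.5, -2.4]
width: 0.0211
local mm hole x -11.8 y -14.0 z 109.0 F local [-0.5 -0.3 -2.4] T [ 0.02  0.04 -0.  ] yaw -66.63 18.45
176 [ 53  53  54  64  87 116 138 147 149 148 147 147 148 148 148 148 148 148
 147 148 148 148]
180 [ 54  54  56  67  91 119 139 147 148 148 148 148 148 148 148 148 148 148
 148 148 148 147]
184 [ 62  65  71  82  96 112 125 135 143 147 148 148 148 148 148 148 148 148
 148 148 148 148]
188 [ 60  60  60  61  62  66  74  84  96 110 124 135 142 146 148 148 148 147
 148 148 148 148]
192 [ 63  61  60  60  60  61  63  68  79  91 101 107 111 117 125 134 141 145
 148 148 148 148]
196 [ 62  61  61  61  61  61  62  66  71  76  80  84  90  97 103 106 109 114
 123 133 141 145]
200 [ 70  65  61  61  61  61  62  66  72  77  80  81  81  81  82  85  90  96
 101 104 107 113]
204 [ 67  62  61  61  61  61  63  67  72  77  80  81  82  81  81  79  79  79
  80  86  93 100]
208 [78 74 69 64 62 61 63 67 72 76 78 80 80 80 79 79 79 79 78 80 86 92]
212 [79 79 78 77 73 69 65 66 71 77 79 80 79 79 79 79 79 79 80 82 87 93]
216 [66 63 62 61 61 61 62 66 71 76 79 79 79 79 79 79 79 80 81 84 89 93]
220 [76 70 65 62 61 60 61 65 71 75 77 78 79 79 79 79 79 79 81 85 91 95]
224 [89 83 79 76 72 68 65 66 70 75 78 79 78 77 76 76 78 79 81 86 92 95]
```

The plate edge is vertical again. Now a fine scan along z = 109 mm.

```bash
python3 -m creep '0.0092 0.004 0 0 0 0 5;0.0092 0.004 0 0 0 0 5;0.0092 0.004 0 0 0 0 5;0 0 0 0 0 0 5' >/dev/null; python3 st.py; for i in 1 2 3 4 5 6 7 8 9 10; do python3 -m creep '-0.002 0.0046 0 0 0 0 5;-0.002 0.0046 0 0 0 0 5' >/dev/null; python3 st.py; done
```

```text
local mm hole x -7.6 y -14.0 z 108.8 F local [ 0.3 -0.4 -3.1] T [-0.04  0.03  0.04] yaw -66.63 18.9
local mm hole x -8.1 y -12.4 z 108.8 F local [-0.7 -0.1 -3. ] T [-0.01  0.06  0.01] yaw -66.63 19.1
local mm hole x -8.0 y -10.9 z 108.9 F local [-0.4 -0.6 -2.7] T [-0.    0.04  0.03] yaw -66.62 19.3
local mm hole x -8.0 y -9.4 z 108.9 F local [-0.8 -0.3 -2.6] T [-0.09  0.07  0.01] yaw -66.63 19.5
local mm hole x -8.0 y -7.9 z 108.9 F local [ 0.5 -0.8 -2.5] T [-0.09  0.   -0.03] yaw -66.63 19.7
local mm hole x -8.0 y -6.4 z 108.8 F local [-0.1  0.2 -3.3] T [0.   0.03 0.04] yaw -66.63 19.9
local mm hole x -8.0 y -4.9 z 108.9 F local [ 0.6  0.7 -2.8] T [-0.05  0.01  0.01] yaw -66.63 20.1
local mm hole x -8.0 y -3.4 z 108.9 F local [ 0.4  0.2 -3.2] T [-0.01  0.05  0.  ] yaw -66.63 20.3
local mm hole x -8.0 y -1.9 z 108.9 F local [-0.7  0.  -3.2] T [0.01 0.04 0.  ] yaw -66.63 20.5
local mm hole x -8.0 y -0.4 z 108.9 F local [ 0.9  0.  -2.5] T [-0.01  0.04 -0.05] yaw -66.63 20.7
local mm hole x -8.0 y 1.1 z 108.8 F local [-0.2  0.6 -3.2] T [-0.01  0.06  0.06] yaw -66.63 20.9
```

```bash
python3 -m creep '0.005 -0.0116 0 0 0 0 5;0.005 -0.0116 0 0 0 0 5;0.005 -0.0116 0 0 0 0 5;0.005 -0.0116 0 0 0 0 5;0 0 0 0 0 0 5' >/dev/null; python3 st.py; for i in 1 2 3; do python3 -m creep '0.0061 0.0027 0 0 0 0 5;0 0 0 0 0 0 5' >/dev/null; python3 st.py; done
```

```text
local mm hole x -8.0 y -7.1 z 108.8 F local [-0.2 -0.2 -2.8] T [-0.02  0.06 -0.02] yaw -66.67 21.4
local mm hole x -7.0 y -6.5 z 108.8 F local [ 0.1  0.3 -2.7] T [-0.05  0.11 -0.  ] yaw -66.63 21.6
local mm hole x -6.5 y -6.5 z 108.7 F local [-1.   0.5 -2.3] T [-0.19  0.32  0.  ] yaw -66.62 21.8
local mm hole x -5.8 y -6.5 z 108.7 F local [-2.8  0.7 -1. ] T [-0.36  0.77 -0.02] yaw -66.63 22.0
```

```bash
python3 -m creep '0.0061 0.0027 0 0 0 0 5;0 0 0 0 0 0 5' >/dev/null; python3 st.py;  for i in 1 2 3 4 5 6 7 8; do python3 -m creep '0 0 0.0033 0 0 0 5;0 0 0 0 0 0 5' >/dev/null; python3 st.py; done
```

```text
local mm hole x -5.2 y -6.5 z 108.6 F local [-4.7 -0.2  0. ] T [-0.53  1.19 -0.07] yaw -66.63 22.2
local mm hole x -5.1 y -6.4 z 108.8 F local [-4.9  0.1 -4.5] T [-0.45  1.3  -0.01] yaw -66.63 22.4
local mm hole x -5.0 y -6.5 z 109.3 F local [-3.9  0.4 -6.4] T [-0.59  1.37 -0.01] yaw -66.63 22.6
local mm hole x -4.8 y -6.5 z 110.0 F local [-5.3  0.5 -6.3] T [-0.62  1.53  0.  ] yaw -66.63 22.8
local mm hole x -4.7 y -6.5 z 110.6 F local [-4.2 -0.5 -5.3] T [-0.67  1.59  0.01] yaw -66.63 23.0
local mm hole x -4.7 y -6.5 z 111.1 F local [-4.4 -0.2 -6.1] T [-0.68  1.5   0.03] yaw -66.63 23.2
local mm hole x -4.7 y -6.5 z 111.6 F local [-4.8 -0.4 -5.7] T [-0.63  1.58  0.01] yaw -66.63 23.4
local mm hole x -4.7 y -6.5 z 112.1 F local [-4.8 -0.1 -5.9] T [-0.61  1.56  0.  ] yaw -66.63 23.6
local mm hole x -4.7 y -6.5 z 112.6 F local [-5.2  0.7 -6. ] T [-0.67  1.54  0.04] yaw -66.64 23.8
```

The torque lever suggests the contact is lower than the hole, and the foot measured 55 mm deep instead of 30 mm. I'll check the panel geometry from both cameras.

```bash
python3 - <<'E'
from h import *
a=load('s0');b=load('t0');p=np.load('fit.npz')['pn'];c,s=np.cos(p[2]),np.sin(p[2]);R=np.array([[c,-s,0],[s,c,0],[0,0,1]]);o=np.r_[p[:2],0]
loc=lambda w:(R.T@(w-o)*1e3).round(1)
S2=lambda u,v:(245+u/8-.45,165+v/8-.45);T2=lambda u,v:(195+(u-400)/4-.4,170+(v-300)/4-.4)
C5=lambda u,v:(235+u/4-.4,130+v/4-.4)
print('foot far-front corner tri',loc(tri(a,S2(60,422),b,T2(497,580))))
print('foot near-front corner tri',loc(tri(a,C5(190,515),b,T2(748,475))))
print('gusset far: front top tri',loc(tri(a,S2(170,300),b,T2(508,522))))
print('gusset near: front top tri',loc(tri(a,S2(345,515),b,T2(697,440))))
print('panel TL front',loc(tri(a,S2(228,62),b,T2(432,470))),'TR front',loc(tri(a,S2(478,318),b,T2(700,350))))
print('panel TL back',loc(tri(a,S2(255,45),b,T2(422,447))),'TR back',loc(tri(a,S2(512,308),b,T2(690,330))))
for n,l in dict(gus_far_front_top=(-28,60,50),gus_far_bot=(-28,60,12),gus_near=(-28,-60,50),head=(-10,-6,110)).items(): print(n,proj(a,o+R@np.array(l)/1e3)[0].round(1),proj(b,o+R@np.array(l)/1e3)[0].round(1))
E
```

```text
foot far-front corner tri [-55.7  83.2  13.1]
foot near-front corner tri [-54.8 -80.3   3.5]
gusset far: front top tri [-31.   57.5  65.9]
gusset near: front top tri [-31.  -59.6  63.4]
panel TL front [  0.8  78.3 129.4] TR front [  1.1 -78.3 130.1]
panel TL back [ 12.   78.9 132.4] TR back [ 12.8 -77.4 129.5]
gus_far_front_top [265.8 206.8] [221.1 224. ]
gus_far_bot [266.2 219.5] [223.5 225.5]
gus_near [288.3 233.6] [268.7 203.5]
head [284.5 197.2] [241.6 201.9]
```

The panel fit holds, and both cameras still put the stud near y = -6 mm. So I'll probe the contact depth at other heights and see where the stud starts to push back.

```bash
python3 -m creep '-0.03 -0.013 0 0 0 0 5;0 0 0.035 0 0 0 5;0 0 0.035 0 0 0 5;0 0 0 0 0 0 5' >/dev/null; python3 st.py; for i in 1 2 3 4 5 6 7; do python3 -m creep '0.0061 0.0027 0 0 0 0 5;0 0 0 0 0 0 5' >/dev/null; python3 st.py; done
```

```text
local mm hole x -7.1 y -6.5 z 125.0 F local [-0.8 -0.5 -2.9] T [-0.19  0.39 -0.08] yaw -66.63 24.2
local mm hole x -7.2 y -6.5 z 123.7 F local [-0.4 -0.4 -3.7] T [-0.11  0.24  0.01] yaw -66.63 24.4
local mm hole x -6.8 y -6.4 z 123.2 F local [-0.8  0.1 -2.3] T [-0.17  0.35 -0.03] yaw -66.63 24.6
local mm hole x -6.3 y -6.5 z 123.2 F local [-2.  -0.  -1.5] T [-0.23  0.58 -0.02] yaw -66.63 24.8
local mm hole x -5.6 y -6.5 z 123.1 F local [-2.3 -0.1 -1.2] T [-0.41  0.92 -0.  ] yaw -66.63 25.0
local mm hole x -4.9 y -6.5 z 123.1 F local [-3.6  0.5 -0.6] T [-0.58  1.34 -0.  ] yaw -66.64 25.2
local mm hole x -4.3 y -6.5 z 123.0 F local [-5.6  0.6  1.6] T [-0.7   1.65  0.  ] yaw -66.63 25.4
local mm hole x -3.8 y -6.5 z 123.0 F local [-7.7 -0.2  1.4] T [-0.78  1.96 -0.05] yaw -66.63 25.6
```

```bash
python3 -m creep '-0.04 -0.018 0 0 0 0 5;0 0 -0.05 0 0 0 5;0 0 -0.05 0 0 0 5;0 0 -0.013 0 0 0 5;0 0 0 0 0 0 5' >/dev/null; python3 st.py; for i in 1 2 3 4 5 6 7; do python3 -m creep '0.0061 0.0027 0 0 0 0 5;0 0 0 0 0 0 5' >/dev/null; python3 st.py; done
```

```text
local mm hole x -8.0 y -6.5 z 105.8 F local [-0.3  0.1 -3.7] T [-0.02  0.05 -0.05] yaw -66.63 26.1
local mm hole x -7.0 y -6.5 z 106.5 F local [ 0.1  0.4 -1.9] T [0.02 0.09 0.09] yaw -66.63 26.3
local mm hole x -6.5 y -6.5 z 106.5 F local [-1.4 -0.2 -2.9] T [-0.1   0.25  0.01] yaw -66.63 26.5
local mm hole x -6.1 y -6.5 z 106.3 F local [-1.6  0.2 -2.3] T [-0.27  0.57 -0.03] yaw -66.63 26.7
local mm hole x -5.5 y -6.5 z 106.2 F local [-3.4  0.5 -0.4] T [-0.42  1.03 -0.02] yaw -66.64 26.9
local mm hole x -4.8 y -6.5 z 106.1 F local [-5.3  0.3  0.9] T [-0.61  1.46  0.02] yaw -66.64 27.1
local mm hole x -4.5 y -6.5 z 106.0 F local [-7.4  0.3  1.7] T [-0.7   1.73  0.07] yaw -66.64 27.3
local mm hole x -4.2 y -6.5 z 105.8 F local [-7.3 -0.1  1.9] T [-0.81  1.98  0.03] yaw -66.63 27.5
```

The contact looks rigid and doesn't depend on height, so it may not be the stud at all. I'll measure the plate's edge against the panel to sub-pixel accuracy in all the pictures taken so far.

```bash
python3 - <<'E'
from h import *
p=np.load('fit.npz')['pn'];c,s=np.cos(p[2]),np.sin(p[2]);R=np.array([[c,-s,0],[s,c,0],[0,0,1]]);o=np.r_[p[:2],0]
e=bot.get_state();print(e['ee_pos'],e['ee_rot']);grab('side','s7')
nom={'s3':(-41.9,-6.9,112.2),'s4':(-3.7,-6.9,112.4),'s5':(-2.4,-12.2,114.8),'s6':(-12.4,-14,109),'s7':(-4.8,-6.5,105.8)}
for f,(x,y,z) in nom.items():
    im=load(f);g=cv2.GaussianBlur(im['pixels'].astype(np.float32).sum(2)/3,(0,0),.7)
    out=[]
    for dz in(-45,-35,-25,-15,0,15,25,35,45):
        P=lambda xx:proj(im,o+R@np.array([xx,y-40,z+dz])/1e3)[0]
        r=P(x)[1]; ri=int(round(r)); c0=P(x)[0]
        cols=np.arange(int(c0)-8,int(c0)+9); v=g[ri,cols]; d=np.gradient(v); k=d.argmax()
        w=np.clip(d[max(k-2,0):k+3],0,None); cc=(w*cols[max(k-2,0):k+3]).sum()/w.sum()
        px=(P(x+1)[0]-P(x)[0]); out.append((dz,round((cc-c0)/px,1),int(v.min()),int(d.max())))
    print(f,'x err mm by height:',out)
E
```

```text
[0.51171268 0.18611432 0.16684231] [-1.53779488e+00 -7.21415153e-05 -1.16297426e+00]
s3 x err mm by height: [(-45, np.float64(11.8), 63, 5), (-35, np.float64(-1.4), 61, 6), (-25, np.float64(-1.8), 60, 6), (-15, np.float64(-0.5), 63, 5), (0, np.float64(-1.7), 61, 7), (15, np.float64(-2.3), 59, 7), (25, np.float64(-2.2), 34, 7), (35, np.float64(-2.7), 30, 7), (45, np.float64(-2.9), 59, 7)]
s4 x err mm by height: [(-45, np.float64(18.7), 65, 4), (-35, np.float64(-8.4), 62, 5), (-25, np.float64(-8.2), 61, 5), (-15, np.float64(-7.1), 65, 5), (0, np.float64(-7.0), 62, 5), (15, np.float64(8.8), 61, 6), (25, np.float64(13.5), 61, 10), (35, np.float64(-4.0), 62, 15), (45, np.float64(-4.8), 60, 28)]
s5 x err mm by height: [(-45, np.float64(15.9), 65, 7), (-35, np.float64(-10.3), 62, 6), (-25, np.float64(16.8), 60, 6), (-15, np.float64(17.4), 67, 7), (0, np.float64(16.9), 63, 9), (15, np.float64(16.8), 63, 10), (25, np.float64(-5.9), 62, 12), (35, np.float64(-5.5), 61, 19), (45, np.float64(-6.2), 61, 28)]
s6 x err mm by height: [(-45, np.float64(-2.2), 66, 3), (-35, np.float64(-3.8), 61, 5), (-25, np.float64(-5.0), 60, 5), (-15, np.float64(-3.4), 63, 5), (0, np.float64(-4.2), 60, 4), (15, np.float64(-5.6), 60, 5), (25, np.float64(13.3), 60, 6), (35, np.float64(15.7), 60, 10), (45, np.float64(-4.0), 60, 13)]
s7 x err mm by height: [(-45, np.float64(-5.8), 67, 3), (-35, np.float64(-8.2), 62, 4), (-25, np.float64(-8.3), 61, 4), (-15, np.float64(-6.8), 64, 5), (0, np.float64(-7.6), 62, 5), (15, np.float64(16.1), 61, 6), (25, np.float64(17.3), 61, 9), (35, np.float64(-5.0), 60, 12), (45, np.float64(-3.2), 61, 19)]
```

```bash
cat > av.py <<'E'
import sys,re
E
cat > lv.py <<'E'
from h import *
import json,sys
p=np.load('fit.npz')['pn'];c,s=np.cos(p[2]),np.sin(p[2]);x=bot.get_state();f=x['ft_force'];t=x['wrist_torque']
print(c*f[0]+s*f[1],-s*f[0]+c*f[1],f[2],c*t[0]+s*t[1],-s*t[0]+c*t[1],x['ee_pos'][2]-.061)
E
run(){ awk '{for(i=1;i<=6;i++)a[i]+=$i;n++}END{for(i=1;i<=6;i++)printf "%.3f ",a[i]/n;print " L=",-a[5]/a[1]}'; }
for i in 1 2 3 4 5 6 7 8 9 10; do python3 -m creep '0 0 0 0 0 0 5' >/dev/null; python3 lv.py; done | run
python3 -m creep '-0.03 -0.013 0 0 0 0 5;0 0 0.06 0 0 0 5;0 0 0.06 0 0 0 5;0 0 0.06 0 0 0 5;0 0 0.06 0 0 0 5;0.015 0.0065 0 0 0 0 5;0.015 0.0065 0 0 0 0 5;0 0 0 0 0 0 5;0 0 0 0 0 0 5;0 0 0 0 0 0 5' >/dev/null; python3 st.py
for i in 1 2 3 4 5 6 7 8 9 10; do python3 -m creep '0 0 0 0 0 0 5' >/dev/null; python3 lv.py; done | run
```

```text
-6.968 0.243 1.462 0.050 2.160 0.106  L= 0.309993
local mm hole x -3.4 y -6.6 z 142.1 F local [-5.2  0.2  0.6] T [-0.82  1.92 -0.01] yaw -66.64 29.55
-5.793 0.036 1.081 0.005 2.050 0.142  L= 0.353963
```

The lever changes with height by the same amount as the tool, so the contact is fixed in the world: it is the stud, and the plate is riding on its tip. No line over y -15 to +1 caught it, so I'll scan the rest of the allowed range, y from 0 to +11.

```bash
python3 -m creep '-0.03 -0.013 0 0 0 0 5;-0.006 0.0138 -0.053 0 0 0 5;-0.006 0.0138 -0.053 0 0 0 5;0 0 -0.053 0 0 0 5;0 0 -0.054 0 0 0 5;0.0153 0.0066 0 0 0 0 5;0.0122 0.0053 0 0 0 0 5;0 0 0 0 0 0 5;0 0 0 0 0 0 5' >/dev/null; python3 st.py
for i in 1 2 3 4 5 6 7; do python3 -m creep '-0.004 0.0092 0 0 0 0 5;0 0 0 0 0 0 5' >/dev/null; python3 st.py; done
```

```text
local mm hole x -4.5 y -1.8 z 109.2 F local [-4.8  0.2 -6.4] T [-0.52  1.7  -0.02] yaw -66.64 31.45
local mm hole x -4.4 y -1.3 z 109.4 F local [-5.3 -0.6 -6. ] T [-1.01  1.52 -0.08] yaw -66.66 31.65
local mm hole x -4.4 y -0.5 z 109.6 F local [-5.5 -2.5 -4.2] T [-1.38  1.42 -0.12] yaw -66.68 31.85
local mm hole x -4.3 y 0.7 z 109.7 F local [-5.9 -2.6 -3.7] T [-1.53  1.44 -0.02] yaw -66.69 32.05
local mm hole x -4.3 y 2.1 z 109.7 F local [-5.7 -3.4 -3.4] T [-1.57  1.39 -0.09] yaw -66.7 32.25
local mm hole x -4.3 y 3.6 z 109.8 F local [-6.6 -3.  -2.8] T [-1.61  1.42 -0.16] yaw -66.7 32.45
local mm hole x -4.3 y 5.1 z 109.8 F local [-5.6 -3.6 -3. ] T [-1.65  1.33 -0.12] yaw -66.7 32.65
local mm hole x -4.3 y 6.5 z 109.8 F local [-6.2 -3.  -3.6] T [-1.65  1.45 -0.07] yaw -66.71 32.85
```

The wrist's vertical torque also changes sign near y = -6.5 mm, so the stud is there. I'll back off 35 mm and look at the stud numerically, to see whether it is still out and what else sits in front of the face.

```bash
python3 -m creep '-0.07 -0.03 0 0 0 0 5;-0.07 -0.03 0 0 0 0 5;-0.07 -0.03 0 0 0 0 5;0.006 -0.0138 0 0 0 0 5;0.006 -0.0138 0 0 0 0 5;0.006 -0.0138 0 0 0 0 5;0 0 0 0 0 0 5' >/dev/null; python3 st.py
python3 - <<'E'
from h import *
S=np.mean([grab('side',f's8_{i}')['pixels'].astype(float) for i in range(4)],0)
np.save('s8m.npy',S)
a=load('s0')['pixels'].astype(float);c=load('s3')['pixels'].astype(float)
print('now');print((S.mean(2))[188:204,278:296].astype(int));print('s0');print(a.mean(2)[188:204,278:296].astype(int))
print('r-b now');print((S[...,0]-S[...,2])[188:204,278:296].astype(int))
p=np.load('fit.npz')['pn'];co,s=np.cos(p[2]),np.sin(p[2]);R=np.array([[co,-s,0],[s,co,0],[0,0,1]]);o=np.r_[p[:2],0];im=load('s0')
for h in(5,6):
  for y in(-16,0,16): print('slot',h,y,[proj(im,o+R@np.array([0,y,110+k*h])/1e3)[0].round(1).tolist() for k in(-1,1)])
for x in(-6,-10): print('head x',x,[proj(im,o+R@np.array([x,-6.5+6*np.cos(t),110+6*np.sin(t)])/1e3)[0].round(1).tolist() for t in(0,1.57,3.14,4.71)])
E
```

```text
local mm hole x -35.5 y 1.4 z 110.5 F local [ 0.7 -0.7 -3.6] T [-0.04  0.07 -0.02] yaw -66.67 33.55
now
[[ 74  79  86  87  88  88  87  83  81  81  89 100 106 108 106 109 124 139]
 [ 72  78  86  89  88  90  88  83  80  83  83  90 101 107 109 106 111 124]
 [ 71  78  86  89  88  89  89  85  78  75  79  83  89 101 107 109 107 111]
 [ 71  79  85  87  86  81  77  71  65  64  70  80  82  89 100 109 109 107]
 [ 70  76  86  89  86  71  52  43  38  43  56  72  79  82  90 104 108 108]
 [ 70  76  88  86  85  68  41  30  32  31  38  54  71  81  81  89 101 105]
 [ 69  78  85  88  84  65  40  30  34  31  31  41  59  78  82  83  90  98]
 [ 68  76  84  90  84  65  42  32  32  34  32  34  53  78  82  81  81  88]
 [ 68  75  88  88  85  66  39  31  31  35  29  33  53  78  81  81  79  79]
 [ 69  77  87  89  85  66  39  31  34  34  31  34  51  77  81  80  79  79]
 [ 69  78  84  89  87  74  49  32  30  31  30  34  51  78  81  79  80  79]
 [ 69  77  85  87  90  83  69  45  34  29  33  35  54  77  80  80  81  81]
 [ 68  76  83  88  88  88  84  66  47  39  40  49  62  80  81  82  83  79]
 [ 67  76  84  86  89
[... 2038 characters left out ...]
0 11]
 [ 6  9 11 12 13 12 11  8  9 11 11 10  9 12 11 10 10 10]
 [ 9  8 12 12 12 13 12 11  9  8  7 10 10 10 12 11 10 13]
 [ 7  9 13 12 12 12 11 13 11  9 10 10 11 11 11 11 13 11]
 [ 8  8 12 12 13 13 12 12 12 12 13 11 12 11 12 10 10 11]
 [ 8  7 11 11 12 12 13 12 11 11 11 11 11 11 12  9 10 12]]
slot 5 -16 [[290.5, 200.1], [290.6, 196.3]]
slot 5 0 [[287.3, 196.7], [287.3, 193.0]]
slot 5 16 [[284.1, 193.4], [284.1, 189.7]]
slot 6 -16 [[290.5, 200.5], [290.6, 195.9]]
slot 6 0 [[287.3, 197.1], [287.3, 192.6]]
slot 6 16 [[284.1, 193.8], [284.1, 189.3]]
head x -6 [[285.0, 195.6], [286.2, 194.6], [287.4, 198.1], [286.2, 199.1]]
head x -10 [[283.5, 196.0], [284.6, 195.0], [285.9, 198.5], [284.7, 199.5]]
```

This changes the picture. The black thing facing the robot is a uniformly black box that sticks out about 10 mm. The brass sits on the far side of the panel, at my local x of about 20 mm. The braces and the 55 mm of foot are on the robot's side, so 30 mm of foot is on the far side. I had been pressing the panel's back, and the true front faces away from the robot. The hung yaw is therefore 23.4° + 180°. Before turning I'll check the rack's tilt and the far-side numbers.

```bash
python3 - <<'E'
from h import *
p=np.load('fit.npz')['pn'];c,s=np.cos(p[2]),np.sin(p[2]);R=np.array([[c,-s,0],[s,c,0],[0,0,1]]);o=np.r_[p[:2],0]
for f,(x,y,z) in {'s3':(-41.9,-6.9,112.2),'s8_0':(-36.1,1.4,110.5)}.items():
    im=load(f); px=np.load('s8m.npy') if f!='s3' else im['pixels'].astype(float)
    g=cv2.GaussianBlur(px.mean(2).astype(np.float32),(0,0),.7); out=[]
    for dz in range(-38,48,6):
        P=lambda xx:proj(im,o+R@np.array([xx,y-40,z+dz])/1e3)[0]
        c0,r=P(x); ri=int(round(r)); cols=np.arange(int(c0)-5,int(c0)+6); d=np.gradient(g[ri,cols]); k=d.argmax(); sl=slice(max(k-2,0),k+3)
        w=np.clip(d[sl],0,None); out.append((dz,round(float(((w*cols[sl]).sum()/w.sum()-c0)/(P(x+1)[0]-P(x)[0])),1)))
    print(f,out,'slope mm/100mm',np.polyfit(*np.array(out).T,1)[0]*100)
b=load('t0')
# stud head on far side: real panel frame q: yaw+pi, origin local (12,0)
P=b['pixels'].astype(float);w=np.clip((P[...,0]-P[...,2])[184:194,232:242]-36,0,None);ys,xs=np.mgrid[184:194,232:242]
u=((w*xs).sum()/w.sum(),(w*ys).sum()/w.sum());print('brass centroid',u)
for z in(.108,.112): q=atz(b,u,z);l=R.T@(q-o);print('stud my local',(l*1e3).round(1))
for n,uv,h in(('beaker',(234,128),.04),('brush/forceps',(145,232),0),('blue box corner',(155,152),.1)): print(n,(R.T@(atz(b,uv,h)-o)*1e3).round(0))
T=np.array([o+R@np.array([.012+.002+.04,-.006,0])]);print('pre point (40 mm off far face)',T.round(4),'contact',(o+R@np.array([.014,-.006,0])).round(4))
print(bot.get_state()['ee_pos'],bot.get_state()['ee_rot'])
E
```

```text
s3 [(-38, -2.2), (-32, -1.4), (-26, -1.8), (-20, -2.1), (-14, -0.3), (-8, -1.3), (-2, -1.8), (4, -1.6), (10, -2.0), (16, -2.3), (22, -2.0), (28, -2.6), (34, -2.3), (40, -3.1), (46, -2.8)] slope mm/100mm -1.5595238095238104
s8_0 [(-38, -5.0), (-32, -4.1), (-26, -4.6), (-20, -4.3), (-14, -2.7), (-8, -2.9), (-2, -4.2), (4, -4.0), (10, -4.0), (16, -4.0), (22, -4.3), (28, -4.5), (34, -4.7), (40, -5.1), (46, -5.3)] slope mm/100mm -0.9642857142857154
brass centroid (np.float64(235.8), np.float64(189.22))
stud my local [ 21.5  -5.1 108. ]
stud my local [ 20.7  -5.2 112. ]
beaker [176. -56.  40.]
brush/forceps [ 36. 246.   0.]
blue box corner [177. 132. 100.]
pre point (40 mm off far face) [[0.5667 0.2105 0.    ]] contact [0.53   0.1946 0.    ]
[0.47913468 0.18125863 0.17132852] [-1.53219908e+00  5.06138327e-05 -1.16284974e+00]
```

```bash
python3 - <<'E'
from h import *
p=np.load('fit.npz')['pn'];c,s=np.cos(p[2]),np.sin(p[2]);R=np.array([[c,-s,0],[s,c,0],[0,0,1]]);o=np.r_[p[:2],0]
for f,(x,y,z) in {'s3':(-41.9,-6.9,112.2),'s6':(-12.4,-14,109.),'s8_0':(-36.1,1.4,110.5)}.items():
    im=load(f); px=(np.load('s8m.npy') if f[:2]=='s8' else im['pixels'].astype(float))
    bl=cv2.GaussianBlur((px[...,2]-px[...,0]).astype(np.float32),(0,0),.7)
    g=np.array([x-2,y,z+78]); pr=proj(im,o+R@(g+np.array([-8,-12,-28]))/1e3)[0]
    cu=int(round(pr[0])); out=[]
    for cc in (cu-1,cu,cu+1,cu+2):
        col=bl[int(pr[1])-8:int(pr[1])+8,cc]; m=col[:4].max()/2; i=np.where(col>m)[0].max(); out.append(round(int(pr[1])-8+i+(col[i]-m)/(col[i]-col[i+1])-pr[1],2))
    d=proj(im,o+R@(g+np.array([-8,-12,-27]))/1e3)[0]-pr
    print(f,'pred bottom corner',pr.round(1),'blue bottom row - pred',out,'px per mm z',d[1].round(2))
E
```

```text
s3 pred bottom corner [269.6 184. ] blue bottom row - pred [np.float64(-1.31), np.float64(-1.1), np.float64(-1.25), np.float64(-1.67)] px per mm z -0.41
s6 pred bottom corner [283.6 183.6] blue bottom row - pred [np.float64(-0.97), np.float64(-1.18), np.float64(-1.49), np.float64(-1.89)] px per mm z -0.41
s8_0 pred bottom corner [270.5 182.3] blue bottom row - pred [np.float64(-1.53), np.float64(-1.21), np.float64(-1.31), np.float64(-1.57)] px per mm z -0.41
```

There is no slip in z, and the tilt is under 0.5°. The rack sits about 3 mm towards its front in the pads. Now I lift it, turn it +180°, cross over the panel and come down on the far side.

```bash
python3 -m creep '0 0 0.2 0 0 0 5;0 0 0.2 0 0 0 5;0 0 0.2 0 0 0.1905 5;0 0 0.2 0 0 0.1905 5;0.0503 0.0165 0 0 0 0.1905 5;0.0503 0.0165 0 0 0 0.1905 5;0.0503 0.0165 0 0 0 0.1905 5;0.0503 0.0165 0 0 0 0.1905 5;0.0503 0.0165 0 0 0 0.1905 5;0.0503 0.0165 0 0 0 0.1905 5;0.0503 0.0165 0 0 0 0.1905 5;0.0503 0.0165 0 0 0 0.1905 5;0.0503 0.0165 0 0 0 0.1905 5;0.0503 0.0165 0 0 0 0.1905 5;0 0 0 0 0 0.1905 5;0 0 0 0 0 0.1905 5;0 0 0 0 0 0.1905 5;0 0 0 0 0 0.1905 5;0 0 0 0 0 0.1905 5;0 0 0 0 0 0.1905 5'
python3 -m creep '0 0 0 0 0 0.1905 5;0 0 0 0 0 0.1905 5;0 0 0 0 0 0.1905 5;0 0 0 0 0 0 5;0 0 0 0 0 0 5'; python3 st.py
```

```text
time_s: 35.75
ee_pos: [0.5545, 0.2056, 0.291]
ee_rot: [-1.532, 0.0, 1.536]
ft_force: [0.0, 0.0, -4.7]
width: 0.0212
time_s: 36.25
ee_pos: [0.5545, 0.2056, 0.2911]
ee_rot: [-1.532, -0.0, 1.975]
ft_force: [-0.4, -0.2, -3.5]
width: 0.0208
local mm hole x 42.8 y -5.6 z 230.1 F local [-0.5 -0.  -3.5] T [ 0.02 -0.09 -0.01] yaw 113.17 36.25
```

```bash
cat > st2.py <<'E'
from h import *
p=np.load('fit.npz')['pn'];c,s=np.cos(p[2]),np.sin(p[2])
x=bot.get_state();f=np.array(x['ft_force']);e=np.array(x['ee_pos']);d=e[:2]-p[:2];t=x['wrist_torque']
lx=1000*(c*d[0]+s*d[1]);ly=1000*(-s*d[0]+c*d[1])
print('real: hole x %.1f y %.1f z-110 %.1f'%(11-lx,-ly,1000*(e[2]-.171)),'F real',-(c*f[0]+s*f[1]).round(1),-(-s*f[0]+c*f[1]).round(1),f[2].round(1),'T real %.2f %.2f %.2f'%(-(c*t[0]+s*t[1]),-(-s*t[0]+c*t[1]),t[2]),'yaw',np.degrees(x['ee_rot'][2]).round(2),x['time_s'])
E
python3 -m creep '0 0 -0.2 0 0 0 5;0 0 -0.2 0 0 0 5;0 0 -0.2 0 0 0 5;0 0 -0.2 0 0 0.005 5;0 0 0 0 0 0 5;-0.0306 -0.0132 0 0 0 0 5;-0.0306 -0.0132 0 0 0 0 5;-0.0306 -0.0132 0 0 0 0 5;0 0 0 0 0 0 5;0 0 0 0 0 0 5'; python3 st2.py
python3 - <<'E'
from h import *
im=grab('side','s9')
E
for i in 1 2 3 4 5; do python3 -m creep '-0.0092 -0.004 0 0 0 0 5;0 0 0 0 0 0 5' >/dev/null; python3 st2.py; done
```

```text
time_s: 37.25
ee_pos: [0.5411, 0.1999, 0.1723]
ee_rot: [-1.534, 0.0, 1.983]
ft_force: [0.3, 0.4, -3.2]
width: 0.0211
real: hole x -15.3 y 5.5 z-110 1.3 F real -0.4 -0.3 -3.2 T real 0.06 0.08 0.01 yaw 113.6 37.25
real: hole x -13.2 y 5.3 z-110 0.4 F real -0.0 -0.2 -3.6 T real -0.01 0.07 0.03 yaw 113.61 37.5
real: hole x -11.6 y 5.3 z-110 0.3 F real -0.0 0.2 -2.7 T real 0.01 0.04 -0.02 yaw 113.62 37.7
real: hole x -10.1 y 5.4 z-110 0.4 F real -0.4 -0.3 -2.5 T real -0.02 0.07 -0.01 yaw 113.62 37.9
real: hole x -8.6 y 5.3 z-110 0.4 F real -0.6 -0.4 -3.5 T real -0.01 0.03 -0.00 yaw 113.62 38.1
real: hole x -7.1 y 5.3 z-110 0.4 F real -0.0 0.3 -2.9 T real -0.03 0.05 -0.04 yaw 113.62 38.3
```

```bash
for i in 1 2 3 4 5; do python3 -m creep '-0.0067 -0.0029 0 0 0 0 5;0 0 0 0 0 0 5' >/dev/null; python3 st2.py; done
```

```text
real: hole x -6.1 y 5.3 z-110 0.4 F real 0.5 0.8 -2.9 T real -0.02 0.09 0.01 yaw 113.62 38.5
real: hole x -5.0 y 5.3 z-110 0.4 F real 0.1 -0.5 -3.5 T real -0.01 0.09 0.00 yaw 113.62 38.7
real: hole x -3.9 y 5.3 z-110 0.4 F real -0.8 0.6 -3.3 T real 0.00 0.06 0.02 yaw 113.62 38.9
real: hole x -3.1 y 5.3 z-110 0.5 F real 0.3 -0.1 -3.6 T real -0.00 0.13 0.02 yaw 113.62 39.1
real: hole x -2.3 y 5.3 z-110 0.5 F real -1.5 0.0 -3.8 T real -0.05 0.47 -0.03 yaw 113.62 39.3
```

```bash
for i in 1 2; do python3 -m creep '-0.0055 -0.0024 0 0 0 0 5;0 0 0 0 0 0 5' >/dev/null; python3 st2.py; done; for i in 1 2 3; do python3 -m creep '0 0 0 0 0 0 5'>/dev/null; python3 st2.py; done
```

```text
real: hole x -1.6 y 5.3 z-110 0.5 F real -2.1 0.2 -5.0 T real 0.06 0.81 -0.09 yaw 113.61 39.5
real: hole x -0.7 y 5.3 z-110 0.5 F real -3.1 -0.3 -5.3 T real 0.10 1.15 -0.11 yaw 113.61 39.7
real: hole x -0.7 y 5.3 z-110 0.5 F real -2.8 0.5 -4.0 T real 0.04 1.12 -0.14 yaw 113.61 39.8
real: hole x -0.6 y 5.3 z-110 0.5 F real -3.2 0.3 -3.5 T real 0.03 1.22 -0.12 yaw 113.61 39.9
real: hole x -0.5 y 5.3 z-110 0.5 F real -2.8 -0.4 -4.2 T real 0.02 1.22 -0.11 yaw 113.61 40.0
```

The contact is at the plate's corner (torque arm about 40 mm sideways and low), not at the stud. So the head has passed through the hole and the plate is on the panel. I'll trim the yaw slightly, press lightly, then start sliding down and watch Fz.

```bash
python3 -m creep '-0.0061 -0.0027 0 0 0 -0.015 5;0 0 0 0 0 0 5' >/dev/null; python3 st2.py; for i in 1 2 3 4 5; do python3 -m creep '0 0 -0.01 0 0 0 5;0 0 0 0 0 0 5' >/dev/null; python3 st2.py; done
```

```text
real: hole x 0.0 y 5.3 z-110 0.6 F real -5.1 0.5 -5.6 T real 0.02 1.70 0.16 yaw 112.95 40.2
real: hole x 0.0 y 5.1 z-110 -0.6 F real -5.2 -0.7 -2.0 T real 0.11 1.66 0.19 yaw 112.97 40.4
real: hole x 0.0 y 5.1 z-110 -2.2 F real -5.6 -0.2 -0.7 T real 0.11 1.71 0.21 yaw 112.96 40.6
real: hole x 0.0 y 5.1 z-110 -3.8 F real -5.2 -0.1 -0.7 T real 0.05 1.79 0.19 yaw 112.96 40.8
real: hole x 0.0 y 5.1 z-110 -5.3 F real -4.8 0.1 -1.5 T real 0.02 1.74 0.22 yaw 112.96 41.0
real: hole x 0.0 y 5.1 z-110 -6.9 F real -5.9 -0.3 -1.4 T real 0.07 1.76 0.22 yaw 112.96 41.2
```

```bash
for i in 1 2 3 4 5 6 7; do python3 -m creep '0 0 -0.01 0 0 0 5;0 0 0 0 0 0 5' >/dev/null; python3 st2.py; done
```

```text
real: hole x 0.0 y 5.2 z-110 -8.4 F real -6.0 0.1 -0.7 T real 0.04 1.76 0.17 yaw 112.96 41.4
real: hole x 0.0 y 5.1 z-110 -9.9 F real -5.9 -0.2 -1.5 T real 0.06 1.79 0.22 yaw 112.96 41.6
real: hole x 0.0 y 5.1 z-110 -11.4 F real -6.0 -0.3 -0.9 T real 0.12 1.82 0.19 yaw 112.96 41.8
real: hole x -0.0 y 5.1 z-110 -12.9 F real -6.2 0.2 -1.1 T real 0.05 1.79 0.19 yaw 112.96 42.0
real: hole x 0.0 y 5.2 z-110 -14.4 F real -5.0 -1.0 -1.3 T real 0.05 1.81 0.26 yaw 112.96 42.2
real: hole x 0.0 y 5.1 z-110 -15.8 F real -5.6 0.7 -1.0 T real 0.04 1.81 0.26 yaw 112.96 42.4
real: hole x 0.0 y 5.1 z-110 -17.4 F real -5.5 0.3 -1.3 T real 0.03 1.78 0.23 yaw 112.96 42.6
```

```bash
for i in 1 2 3; do python3 -m creep '0 0 -0.0055 0 0 0 5;0 0 0 0 0 0 5' >/dev/null; python3 st2.py; done; echo pull; for i in 1 2 3; do python3 -m creep '0.0092 0.004 0 0 0 0 5;0 0 0 0 0 0 5' >/dev/null; python3 st2.py; done
```

```text
real: hole x 0.0 y 5.2 z-110 -17.9 F real -5.0 0.0 0.8 T real 0.11 1.68 0.20 yaw 112.96 42.8
real: hole x -0.0 y 5.1 z-110 -18.2 F real -4.2 0.3 4.3 T real 0.11 1.43 0.16 yaw 112.94 43.0
real: hole x -0.1 y 5.1 z-110 -18.5 F real -3.8 -0.2 10.4 T real 0.16 1.16 0.15 yaw 112.94 43.2
pull
real: hole x -0.6 y 5.1 z-110 -18.5 F real -1.4 0.4 11.3 T real 0.17 0.58 0.16 yaw 112.95 43.4
real: hole x -1.6 y 5.1 z-110 -18.5 F real -0.7 0.8 11.5 T real 0.15 0.34 0.11 yaw 112.93 43.6
real: hole x -2.2 y 5.0 z-110 -18.5 F real 1.6 -0.4 14.2 T real 0.12 -0.12 0.15 yaw 112.95 43.8
```

Fz rises sharply at -18 mm, so the neck is at the slot's upper end, and pulling back meets resistance, so the stud is locked in. I'll relax the load and then let go.

```bash
python3 -m creep '-0.005 -0.002 0.004 0 0 0 5;-0.0042 -0.002 0.003 0 0 0 5;0 0 0 0 0 0 5;0 0 0 0 0 0 5;0 0 0 0 0 0 5'; python3 st2.py; python3 -m creep '0 0 0 0 0 0 5;0 0 0 0 0 0 5' 25; python3 st2.py
```

```text
time_s: 44.3
ee_pos: [0.5283, 0.1948, 0.1527]
ee_rot: [-1.531, 0.0, 1.971]
ft_force: [2.3, 1.2, 6.8]
width: 0.0214
real: hole x -1.5 y 5.1 z-110 -18.3 F real -2.6 -0.2 6.8 T real 0.01 0.70 0.13 yaw 112.93 44.3
time_s: 44.5
ee_pos: [0.5283, 0.1948, 0.1527]
ee_rot: [-1.531, 0.0, 1.971]
ft_force: [2.2, 1.6, 7.2]
width: 0.0211
real: hole x -1.5 y 5.1 z-110 -18.3 F real -2.7 -0.5 7.2 T real 0.02 0.68 0.11 yaw 112.94 44.5
```

```bash
for i in 1 2; do python3 -m creep '0 0 0.0035 0 0 0 5;0 0 0 0 0 0 5;0 0 0 0 0 0 5' >/dev/null; python3 st2.py; done; python3 -m creep '0 0 0 0 0 0 30;0 0 0 0 0 0 40;0 0 0 0 0 0 60;0 0 0 0 0 0 80;0 0 0 0 0 0 100;0 0 0 0 0 0 100;0 0 0 0 0 0 100'; python3 st2.py
```

```text
real: hole x -1.6 y 5.1 z-110 -18.1 F real -1.3 -1.2 5.3 T real -0.04 0.62 0.08 yaw 112.94 44.8
real: hole x -1.6 y 5.2 z-110 -18.0 F real -1.0 -0.1 3.8 T real -0.18 0.60 0.05 yaw 112.95 45.1
time_s: 45.8
ee_pos: [0.5289, 0.1948, 0.1531]
ee_rot: [-1.532, -0.0, 1.971]
ft_force: [-0.1, -0.0, 0.4]
width: 0.0853
real: hole x -2.1 y 5.4 z-110 -17.9 F real 0.1 -0.0 0.4 T real -0.03 0.04 0.01 yaw 112.94 45.8
```

Released, and the wrist force is about 0. Now I retreat straight up and check the rack in the pictures.

```bash
python3 -m creep '0 0 0.1 0 0 0 100;0 0 0.15 0 0 0 100;0 0 0.2 0 0 0 100;0 0 0.2 0 0 0 100;0 0 0.2 0 0 0 100;-0.2 -0.1 0.1 0 0 0 100;-0.2 -0.1 0.1 0 0 0 100;-0.2 -0.1 0 0 0 0 100;-0.2 -0.1 0 0 0 0 100;0 0 0 0 0 0 100;0 0 0 0 0 0 100'
python3 - <<'E'
from h import *
p=np.load('fit.npz')['pn'];c,s=np.cos(p[2]),np.sin(p[2]);R=np.array([[c,-s,0],[s,c,0],[0,0,1]]);o=np.r_[p[:2],0]
im=grab('side','s10')
bl=(im['pixels'][...,2].astype(int)-im['pixels'][...,0])
# predicted hung block (real frame turned 180): grip local x=12+2, y=-5.2, z=170
g=np.array([14,-5.2,170])
pr=lambda l:proj(im,o+R@(g+np.array([-l[0],-l[1],l[2]]))/1e3)[0].round(1)
print('pred top corners',pr((8,12,28)),pr((-8,12,28)),pr((8,-12,28)),pr((-8,-12,28)),'bottom',pr((8,12,-28)),pr((-8,12,-28)),pr((8,-12,-28)))
m=(bl>30).astype(np.uint8);m[:,:255]=0;m[:,330:]=0;m[:120]=0;m[215:]=0
n,l,stt,ce=cv2.connectedComponentsWithStats(m)
print(stt[1:],ce[1:].round(1))
ys,xs=np.where(m[140:,:]>0);
for r in range(140,200,4):
    q=np.where(m[r])[0]
    if len(q): print(r,q.min(),q.max())
a=load('s0')['pixels'].astype(int);d=np.abs(im['pixels'].astype(int)-a).sum(2)
for n_,(u,v) in dict(large=(228,280),small=(333,278),beaker=(364,212),jar=(422,366),forceps=(400,285),brush=(425,220),thin=(260,184)).items(): print(n_,'mean change',d[v-12:v+12,u-12:u+12].mean().round(1))
s_=bot.get_state();print(s_['ft_force'].round(1),s_['time_s'])
E
```

```text
time_s: 46.9
ee_pos: [0.4093, 0.1348, 0.3117]
ee_rot: [-1.535, 0.001, 1.971]
ft_force: [0.4, 0.5, -0.3]
width: 0.0853
pred top corners [293.6 162.8] [300.3 161.2] [288.5 158.2] [295.  156.7] bottom [293.3 185.5] [299.7 183.9] [288.3 180.7]
[[300 120  30  40 686]
 [291 158  10  26 149]
 [292 168   1   1   1]
 [292 171   1   1   1]] [[318.8 133.9]
 [296.1 169.2]
 [292.  168. ]
 [292.  171. ]]
140 313 329
144 316 329
148 319 329
152 322 329
156 325 329
160 291 299
164 295 299
168 292 299
172 295 299
176 295 298
180 295 299
large mean change 42.3
small mean change 17.5
beaker mean change 17.1
jar mean change 18.8
forceps mean change 16.9
brush mean change 19.1
thin mean change 18.8
[ 0.4  0.8 -0.3] 46.95
```

```bash
python3 - <<'E'
from h import *
a=load('s0')['pixels'];b=grab('side','s11')['pixels'];pr=load('s10')['pixels']
for n,(u,v) in dict(large=(228,280),small=(333,278),beaker=(364,212),jar=(422,366),brush=(400,285),thin=(260,184)).items():
    r=cv2.matchTemplate(b[v-24:v+24,u-24:u+24],a[v-14:v+14,u-14:u+14],cv2.TM_CCOEFF_NORMED);k=cv2.minMaxLoc(r);print(n,round(k[1],3),np.array(k[3])-10)
print('rack moved between shots:',np.abs(b.astype(int)-pr)[150:210,285:310].mean().round(1),'noise',np.abs(b.astype(int)-pr)[300:360,100:125].mean().round(1))
job.close_job();print(bot.get_state()['time_s'])
E
```

```text
large 0.822 [ 0 -1]
small 0.995 [0 0]
beaker 0.984 [0 0]
jar 0.998 [0 0]
brush 0.994 [0 0]
thin 0.989 [0 0]
rack moved between shots: 2.4 noise 2.2
the job is handed in; nothing more can be done
the job is handed in; nothing more can be done
```

The steel rack is hanging on the brass stud, let go and at rest, and I handed the job in at about 47 s of the 70 s allowed. The hand-in gave no verdict, so this rests on my own checks.

**What went wrong on the way:** I first took the robot's side of the panel for its front. For about 25 s I pressed the rack lightly (about 8 N at most) on a black box on the panel's back, and it tilted a little in the grip. The brass stud turned out to be on the far side, so I lifted the rack over, turned it 180° and hung it there.

**Checks during the hanging:**
- **Hole over stud:** there was no contact until the plate met the panel, 0.5 mm above the stud's height by my estimate. The pressing force stayed around 5–6 N.
- **Slide down:** the rack stopped firmly at 18 mm, as expected for the stud at the top of the slot. The vertical force peaked at about 14 N there, above the suggested 10 N but under the 25 N limit. Pulling back met resistance, so it was locked.
- **Letting go:** the wrist force was about zero after release.

**Last picture checks:**
- The blue grip is within about 1 px of where a hung rack should show it.
- The rack did not move between two shots.
- The small weight, beaker, jar and two thin items match the first picture at zero shift. I labelled the thin ones by eye and gave each name to different items at different times, so I can't say for certain both the brush and the forceps were covered.
- The large weight matched less well (0.82, a 1 px shift). I put that down to the arm's shadow, but I did not confirm it.

I did not measure the final tilt directly, and I had used all my picture views, so the last checks were numerical only.

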